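# Take the cable box lid off its spring-bar hinge

### The arm

A 6-joint arm with a two-finger parallel gripper is mounted at the origin on the work surface. World frame = base frame: x ahead of the robot, y to its left, z up, the work surface at z = 0. Lengths are in m, angles in rad, forces in N, time in s.
With the tool pointing down it reaches from about 0.325 to 1 m from the base axis. Payload 5.1 kg.
Tool frame: the origin (TCP) lies on the mounting face of the last link; the fingertips stand 173 mm ahead of it and the grasp point (between the pads) lies 155 mm ahead of it (arm.pinch_z is the distance from the TCP to the grasp point, in m); z points along the fingers, y is the line along which they close (so a half turn about z gives the same grasp; the last joint's range is limited). The gripper opens to 85 mm and grips with 20 to 120 N. Pads are 22 mm wide; open, the fingers measure 114 mm over their backs; the gripper's body (76 mm by 85 mm) begins 54 mm behind the grasp point. The pads swing forward as they close: fully open they stand 13 mm farther back than shut.
Start: joints at [1.064, 0.124, 1.65, -0, 1.367, -0.083], TCP at [0.267, 0.592, 0.405] pointing down, gripper open.
Joint ranges: [-2.61, 2.61], [-1.02, 2.33], [0.03, 2.71], [-1.35, 4.49], [0.32, 2.68], [-2.91, 2.91]. Speed limits (rad/s): [2.57, 2.57, 3.14, 3.14, 3.14, 3.14].

### API

Orientations are given as a unit quaternion [w, x, y, z].
In Python, from rig import arm gives the robot as it stands.
- The arm moves only by the tool arm_command, never from a script. Its argument "steps" is a list of rows, each a list of 6 numbers: the shift along the world's x, y, z in cm, then the turn, a rotation vector about the world's x, y, z in units of 8 degrees (1.0 is 8 degrees). In form: [[tx, ty, tz, wx, wy, wz], ...]. A call has 1 to 10 rows; each row is the pose to reach, as a shift and turn from the pose commanded when the call began; what a row does not reach only later rows make up. A row lasts 1/10 s, in which the tool goes at most 50 mm and 8.59 degrees, less where a joint would pass 70% of its speed; a pose out of reach is approached as far as the arm can. A call with a gripper value outside its range is refused whole. "hand" is the opening, from -1 (shut) to 1 (fully open), so that 0 is half open, set as the call begins (left out, the last holds). The fingers move at their own pace and stop on an object; "newtons" is the grip in N (left out, the last holds). Time passes only in rows, so rows that repeat a pose let the fingers close. It gives the time, the measured TCP pose, the force, the opening and the grip force at its end, in the units of the state.
- arm.read_state(): the state, without advancing time (a new reading comes with each control period).
- arm.grab_frame(name): name is "side" or "top"; returns the picture (384x512x3 uint8, red, green, blue); there is no depth.
- arm.calibration(name): a dict with "mtx" (3x3 intrinsics, pixels), "camera_from_world" (4x4, takes a point from world to camera coordinates). Camera axes: x right, y up, looking along -z (the intrinsics and any distortion apply to the point x, -y, -z); pixel columns grow to the right and rows downward; lengths in m; the calibration is good to about 2 mm. A picture is of the moment at which its call begins. calibration takes no time and is no camera call.
- arm.finish_job(): hands the job in; it is judged then, once.
The state is a dict: "time_s": time; "joint_positions": joint angles; "joint_velocities": joint speeds; "tau": joint torques, N m; "tcp_pos": TCP position; "eef_rot": TCP orientation; "wrist_force": force on the tool from outside, world axes, zero at the start; "ft_torque": the same for the moment, N m; "gripper_width": finger opening in m; "grasp_force": force on a finger pad.
Only numpy, scipy, OpenCV 4.12 (cv2) and the standard library are available. Lean on these libraries where they do the work, as an engineer would, in place of code of your own. Each camera call takes 0.05 s, during which the arm holds its last target. There are 200 camera calls.

### The job

Take the lid off the wooden cable box so that the power strip inside can be reached: with the orange forked lifter, gently push the collar of the lid's spring hinge bar sideways until the bar's tip is out of its steel lug, and lift that end of the lid up out of the lug without straining it. Then lay the lifter down on the white cabinet top, take the lid off the box by its black knob and lay it flat, knob up, on the clear cabinet top, dropping neither. Leave the racket, the ashtray and the phone stand where they are.

Things in the scene. Friction and masses are not known exactly. Their poses are not given: they have to be found in the camera images.
- cable_box: Light wooden open box screwed to the cabinet top, 184 (x) x 210 (y) x 85 mm, walls 5 mm. Origin: centre of underside; +x to its rear wall, z up. The lid lies sunk in the front part (its upper face z 76, rim 85 mm). Behind it is an open cable slot back to the rear wall's inner face (x 87 mm): tools must come in tilted over the rear rim. White power strip inside, top z 39 mm.
- lug_hole (a point): Mouth of the sprung end's lug hole, on the inner face of the box's -y end wall: box frame 29, -100, 72 mm, axes as the box. Hinge axis: along y at x 29, z 72 mm. Both end walls (inner faces y -100, +100) carry a steel lug, x 15 to 43, top z 80 mm, with a hole 8 mm square, z 69 to 77 mm, 5 mm deep (right through at +y).
- lid: Dark wooden lid, 0.16 to 0.26 kg, held by its hinge only; front edge lies on a ledge. Plate 107 (x) x 197 (y) x 8 mm, cut away for x > 35, y < -66 mm. Origin: centre of plate's underside (on the box: box -31.5, 0, 68 mm, same axes); x to the hinge edge, z up. Black knob on the middle: 44 (x) x 16 (y) x 20 mm high, its top z 28 mm. Hinge barrel 10 mm thick at x 60.5, z 4 mm.
- plain_pin (a point): End of the plain hinge pin, 6 mm thick, at the lid's +y end, passing through its lug and 7 mm out beyond; 1.5 mm play along y. Once the sprung end is freed, swing that end of the lid up about this pin some 10 degrees, till its edge is above the rim, and draw the pin out 13 to 15 mm towards the box's -y; the hole is wide enough for that tilt.
- spring_bar (a joint): How far the spring bar is pushed into the barrel (to +y), 0 to 0.009 m; 0 = sprung right out, 0.009 = hard stop. 2 N to start, 4.7 N at 9 mm. Clear of the hole from 4.5 to 6.5 mm; bends if forced. It springs back when let go. To free the end: hold the bar in, lift the neck at least 11 mm with the lower prong, let the bar out: its tip then rests on top of the lug.
- bar_tip (a point): Centre of the end face of the spring bar's tip, 6 mm thick, on the hinge axis at the lid's -y end; at start it is 4.5 mm deep in the lug (box frame 29, -104.5, 72 mm).
- bar_collar (a point): Centre of the outer (-y) face of the spring bar's brass collar, on the hinge axis (at start box frame 29, -86, 72 mm). Collar 14 mm across, 4 mm thick. From it the bare steel neck, 6 mm thick, runs 14 mm to the lug: here the fork goes over the neck from the cable slot, then pushes the collar towards +y.
- lifter: Forked clip lifter, 0.1 kg, lying on its handle, fork towards its +x. Origin: centre of handle's underside, z up. Orange handle 105 (x) x 18 (y) x 24 mm; steel shank 6 x 7 mm at z 12 mm, x 52 to 107 mm; there a fork plate, 4 mm thick in y, is cranked up 38 degrees: 22 mm long, 15.5 mm across, two prongs 14 mm long, slot 7.5 mm. Shank dipped 38 degrees: prongs level, one above the other.
- fork_slot (a point): Where the centre of the 6 mm neck sits at the bottom of the fork's slot: lifter frame 116, 0, 19 mm. The prong tips are 11 mm further on along the prongs.
- cabinet_top: Glossy white cabinet top, upper face at z = 0. Origin: a point on that face, in front of the robot. It reaches in the robot's frame x from -0.25 to 0.95 m, y from -0.75 to 0.75 m. Clear to the left (+y) of the cable box.
- racket: Blue mosquito racket with slide switch lying flat, 440 x 198 mm, 31 mm high, handle to its -x, 0.28 kg. Bystander. Origin on the cabinet top where handle and head meet, 240 mm from the handle's end.
- ashtray: Round green glass ashtray, 120 mm across, 37 mm high, 0.42 kg. Bystander. Origin: centre of its underside.
- phone_stand: Folded aluminium phone stand, 95 x 75 x 24 mm, 0.16 kg. Bystander. Origin: centre of its underside.
Not all that is in view belongs to the job. Of the things shaped like the lid, the wooden one is meant.

How it is judged:
By the outcome, as a careful person would: the job done as asked, in the order asked, and still so for the second after the job is handed in, with the robot touching nothing.
It also fails if it takes over 72 s, if anything falls off the work surface, if the arm or the gripper's body presses on something with over 40 N, if the wrist force passes 120 N, or if a joint passes its speed limit or range.

## Working session

There is one attempt and no reset: what is moved stays moved. The work goes in short steps, Python scripts to look and compute and a tool call to move; the robot and the scene stay as the last step left them, time stands still between calls to the robot, and variables do not carry over. Pictures are saved under pics/ and viewed, at most 10 in all, crops included, and the job is handed in when it is done.

Besides the shell and the picture viewer there is one more tool, called after "Emit:" as a command line: name --pt "numbers of a row" for each row, then --argument value for the rest. arm_command: Moves the arm, as the interface text tells. Its arguments: {"type":"object","properties":{"steps":{"type":"array"},"hand":{"type":"number"},"newtons":{"type":"number"}},"required":["steps"]}

```bash
mkdir -p pics; ls
python3 - <<'E'
from rig import arm
import cv2,numpy as np
for n in("side","top"):
    f=arm.grab_frame(n); cv2.imwrite(f"pics/{n}0.png",cv2.cvtColor(f,cv2.COLOR_RGB2BGR))
    c=arm.calibration(n); print(n,{k:np.round(v,4).tolist() if not isinstance(v,str) else v for k,v in c.items()})
s=arm.read_state();print(s)
E
```

```text
pics
side {'mtx': [[486.6362, 0.0, 252.4496], [0.0, 486.6362, 195.4655], [0.0, 0.0, 1.0]], 'camera_from_world': [[0.9968, -0.0781, 0.0154, -0.5865], [0.046, 0.7228, 0.6896, 0.0184], [-0.065, -0.6867, 0.7241, -1.6645], [0.0, 0.0, 0.0, 1.0]]}
top {'mtx': [[471.2549, 0.0, 255.8506], [0.0, 471.2549, 200.1943], [0.0, 0.0, 1.0]], 'camera_from_world': [[0.003, -1.0, 0.005, -0.1779], [0.9974, 0.0033, 0.0724, -0.5601], [-0.0724, 0.0047, 0.9974, -1.4687], [0.0, 0.0, 0.0, 1.0]]}
{'time_s': 0.1, 'joint_positions': array([ 1.06439786e+00,  1.24465714e-01,  1.65153071e+00, -1.77517219e-05,
        1.36750762e+00, -8.26277601e-02]), 'joint_velocities': array([-5.83874454e-04, -1.69793291e-03, -2.03565217e-03,  7.63131673e-05,
       -8.55634040e-04, -5.39323081e-06]), 'tau': array([ 4.11749152e-04, -4.24932897e+01, -3.66652250e+01, -8.71552925e-05,
        3.99992277e-03,  1.70776264e-05]), 'tcp_pos': array([0.26721782, 0.592291  , 0.40356289]), 'eef_rot': array([-2.69096135e-04,  2.10301606e-01,  9.77636088e-01, -9.17068795e-04]), 'wrist_force': array([ 0.68880404, -0.42249221,  0.64978157]), 'ft_torque': array([-0.0008745 , -0.02726396,  0.02826707]), 'grasp_force': 0.0, 'gripper_width': 0.08551330470742789}
```

View pics/top0.png

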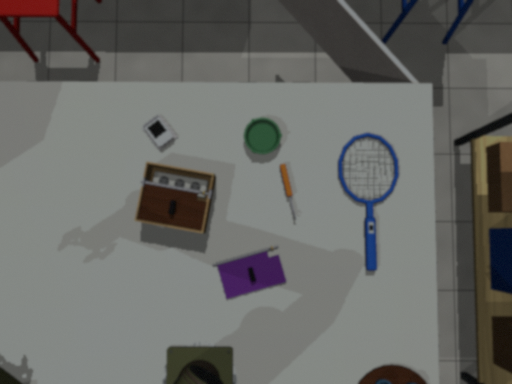

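View pics/side0.png

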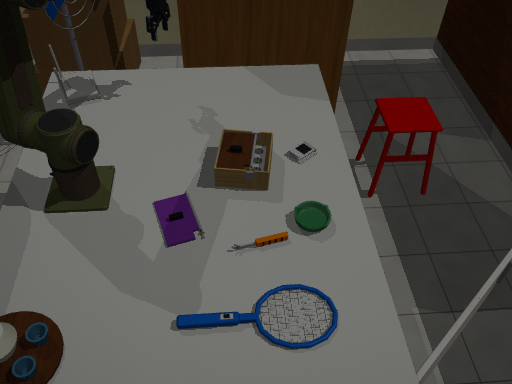

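Two lid-shaped things are in view: the brown wooden one sunk in the box (top view, about 175,208) and a purple one on the cabinet top (about 252,273). The wooden one fits the description. I'll confirm it in an enlarged crop and measure by masks in the same script.

```bash
cat > h.py <<'E'
import numpy as np,cv2
from rig import arm
from scipy.spatial.transform import Rotation as R
def proj(n,P):
    c=arm.calibration(n);T=c["camera_from_world"];q=np.atleast_2d(P)@T[:3,:3].T+T[:3,3]
    q=q*[1,-1,-1];u=q@c["mtx"].T;return u[:,:2]/u[:,2:]
def ray(n,uv,z):
    c=arm.calibration(n);T=c["camera_from_world"];uv=np.atleast_2d(uv)
    d=np.c_[uv,np.ones(len(uv))]@np.linalg.inv(c["mtx"]).T*[1,-1,-1]@T[:3,:3]
    o=-T[:3,:3].T@T[:3,3];return o+d*((z-o[2])/d[:,2])[:,None]
def state():
    s=arm.read_state();q=s["eef_rot"];return s,np.array(s["tcp_pos"]),R.from_quat([q[1],q[2],q[3],q[0]])
E
python3 - <<'E'
from h import *
ims={}
for n in("top","side"):
    b=cv2.imread(f"pics/{n}0.png");ims[n]=b;h=cv2.cvtColor(b,cv2.COLOR_BGR2HSV)
    m=cv2.inRange(h,(5,150,110),(18,255,255))
    k,l,st,ce=cv2.connectedComponentsWithStats(m)
    for i in range(1,k):
        if st[i,4]>30:
            r=cv2.minAreaRect(np.argwhere(l==i)[:,::-1].astype(np.float32));w=ray(n,ce[i],.012 if n=="side" else .018)
            print(n,st[i],np.round(ce[i],1),r,np.round(w,4))
t=cv2.resize(ims["top"][145:295,130:310],None,fx=4,fy=4,interpolation=cv2.INTER_CUBIC)
cv2.imwrite("pics/c1.png",cv2.convertScaleAbs(t,alpha=1.6))
s=cv2.resize(ims["side"][120:260,205:335],None,fx=5,fy=4.28,interpolation=cv2.INTER_CUBIC)
s=cv2.resize(ims["side"][122:258,205:340],None,fx=4.4,fy=4.4,interpolation=cv2.INTER_CUBIC)
cv2.imwrite("pics/c2.png",cv2.convertScaleAbs(s,alpha=1.5))
E
```

```text
top [281 165  10  30 124] [285.5 179.4] ((285.5294189453125, 179.61767578125), (30.074417114257812, 4.123105525970459), 75.96376037597656) [[ 0.6275 -0.2702  0.018 ]]
side [256 232  32  11 137] [271.4 237. ] ((271.3823547363281, 237.0294189453125), (4.123105525970459, 31.772165298461914), 75.96376037597656) [[ 0.6275 -0.2565  0.012 ]]
```

View pics/c1.png

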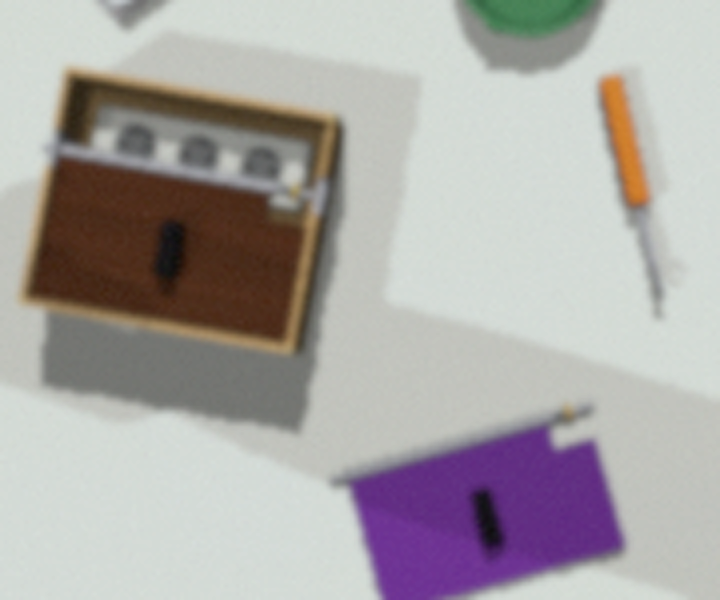

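View pics/c2.png

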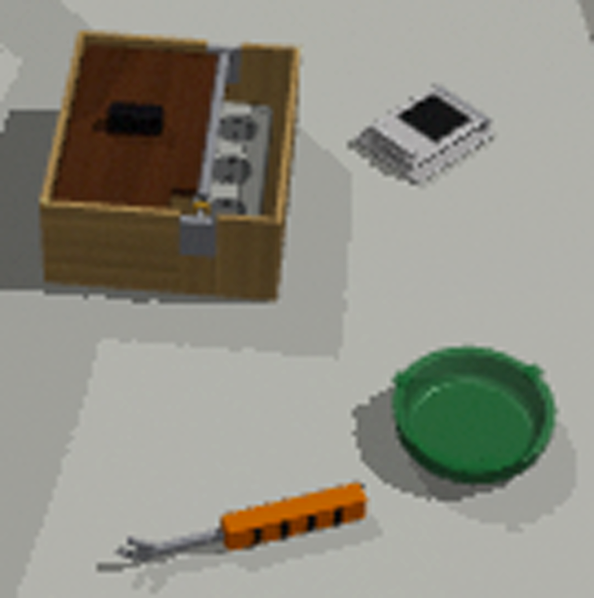

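The crops confirm it: the brown wooden lid with its black knob at (170,250) in the top crop lies sunk in the box, steel bar and brass collar at (292,190). The purple one at (490,520) lies loose and is not meant. The lifter's handle is at about (626,140), fork down at (660,315). Next: box corners and the handle from both views.

Run:
```python
from h import *
from scipy.optimize import least_squares
cr=np.array([[68,68],[340,118],[295,354],[22,300]],float)
uv=np.array([130,145])+(cr+.5)/4-.5
W=ray("top",uv,.085);print(np.round(W,4))
M=np.array([[92,105],[92,-105],[-92,-105],[-92,105]])/1e3
def pose(W):
    c=W[:,:2].mean(0);d=W[:,:2]-c;a=np.arctan2((M[:,0]*d[:,1]-M[:,1]*d[:,0]).sum(),(M*d).sum());return c,a
c,a=pose(W);print("box",c,np.degrees(a), np.linalg.norm(W-np.roll(W,1,0),axis=1))
# side: corners rear-left(far right),rear-right,front-right,front-left
cs=np.array([[300,46],[281,217],[40,204],[78,34]],float);us=np.array([205,122])+(cs+.5)/4.4-.5
W2=ray("side",us,.085);c2,a2=pose(W2);print("box side",c2,np.degrees(a2),np.linalg.norm(W2-np.roll(W2,1,0),axis=1))
for n in("top","side"):
    b=cv2.imread(f"pics/{n}0.png");h=cv2.cvtColor(b,cv2.COLOR_BGR2HSV)
    roi=np.zeros(b.shape[:2],np.uint8); 
    x0,x1,y0,y1=(275,300,158,205) if n=="top" else (245,300,222,255)
    roi[y0:y1,x0:x1]=1
    m=cv2.inRange(h,(3,90,60),(22,255,255))*roi
    p=np.argwhere(m)[:,::-1].astype(np.float32);r=cv2.minAreaRect(p);print(n,len(p),p.mean(0),r)
    v=cv2.fitLine(p,2,0,.01,.01).ravel()
    L=ray(n,[p.mean(0)-v[:2]*15,p.mean(0),p.mean(0)+v[:2]*15],.015 if n=="side" else .02)
    dd=L[2]-L[0];print(np.round(L[1],4),"yaw",np.degrees(np.arctan2(-abs(dd[1])*np.sign(dd[1]*dd[0]),-abs(dd[0]))))
    r4=cv2.boxPoints(r);e=ray(n,r4,.02 if n=="top" else .015)
    print("rect len/wid mm",np.round(np.linalg.norm(e-np.roll(e,1,0),axis=1)*1e3,1), np.round(e.mean(0),4))
```

```text
[[ 0.6724  0.1565  0.085 ]
 [ 0.6349 -0.0504  0.085 ]
 [ 0.4562 -0.0183  0.085 ]
 [ 0.4961  0.1876  0.085 ]]
box [0.56489188 0.06883313] -10.400442931171671 [0.1789877  0.21024828 0.18158101 0.2096775 ]
box side [0.56531535 0.08002738] -9.25624394276493 [0.18352134 0.2054714  0.18328198 0.20623132]
top 189 [285.67725 179.91534] ((285.6672058105469, 179.96063232421875), (32.75262451171875, 5.783243179321289), 76.75948333740234)
[ 0.6255 -0.2705  0.02  ] yaw -167.16124043904037
rect len/wid mm [104.4  18.4 104.4  18.3] [ 0.6255 -0.2705  0.02  ]
side 246 [271.18292 238.49187] ((271.5915222167969, 238.79803466796875), (8.595903396606445, 33.683494567871094), 76.50426483154297)
[ 0.6258 -0.2647  0.015 ] yaw -166.8675674019594
rect len/wid mm [ 33.1 108.5  33.8 106.8] [ 0.6274 -0.2657  0.015 ]
```

Emit:
arm_command --pt "17 -43.4 -2 0 0 -8.9" --pt "17 -43.4 -2 0 0 -8.9" --pt "17 -43.4 -2 0 0 -8.9" --pt "17 -43.4 -2 0 0 -8.9" --pt "17 -43.4 -2 0 0 -8.9" --pt "17 -43.4 -2 0 0 -8.9" --pt "17 -43.4 -2 0 0 -8.9" --pt "17 -43.4 -2 0 0 -8.9" --pt "17 -43.4 -2 0 0 -8.9" --pt "17 -43.4 -2 0 0 -8.9" --hand 1

```text
time_s: 1.1
tcp_pos: [0.4379, 0.1551, 0.3841]
eef_rot: [0.0, 0.742, 0.671, -0.001]
wrist_force: [-0.8, -0.0, -0.4]
gripper_width: 0.0858
grasp_force: 0.0
```

Emit:
arm_command --pt "17 -43.4 -8 0 0 -8.9" --pt "17 -43.4 -8 0 0 -8.9" --pt "17 -43.4 -8 0 0 -8.9" --pt "17 -43.4 -8 0 0 -8.9" --pt "17 -43.4 -8 0 0 -8.9" --pt "17 -43.4 -8 0 0 -8.9" --pt "17 -43.4 -8 0 0 -8.9" --pt "17 -43.4 -8 0 0 -8.9" --pt "17 -43.4 -8 0 0 -8.9" --pt "17 -43.4 -8 0 0 -8.9"

```text
time_s: 2.1
tcp_pos: [0.6075, -0.2791, 0.3029]
eef_rot: [-0.0, 0.993, 0.114, -0.001]
wrist_force: [-0.3, 0.9, 0.1]
gripper_width: 0.0856
grasp_force: 0.0
```

Run:
```python
from h import *
for n in("top","side"):
    cv2.imwrite(f"pics/{n}1.png",cv2.cvtColor(arm.grab_frame(n),cv2.COLOR_RGB2BGR))
s,p,r=state();print(s["time_s"],p,r.as_matrix().round(4).tolist(),s["joint_positions"].round(3))
b=p+r.as_matrix()[:,2]*.155
print("pinch",b,proj("top",[p,b]),proj("side",[p,b]))
t=cv2.imread("pics/top1.png")[120:270,210:310];u=cv2.imread("pics/side1.png")[130:280,210:310]
cv2.imwrite("pics/c3.png",cv2.convertScaleAbs(cv2.resize(np.hstack([t,u]),None,fx=4,fy=4,interpolation=cv2.INTER_CUBIC),alpha=1.6))
```

```text
2.2 [ 0.6073539  -0.2783535   0.30288675] [[0.9739, 0.227, -0.0019], [0.227, -0.9739, 0.0007], [-0.0017, -0.0011, -1.0]] [-0.51   0.241  1.693 -0.     1.21   0.832]
pinch [ 0.60705698 -0.27824566  0.14788707] [[296.22017857 174.27858289]
 [291.35127404 181.17962799]] [[269.48710888 175.14038272]
 [267.19716194 213.74000371]]
```

View pics/c3.png

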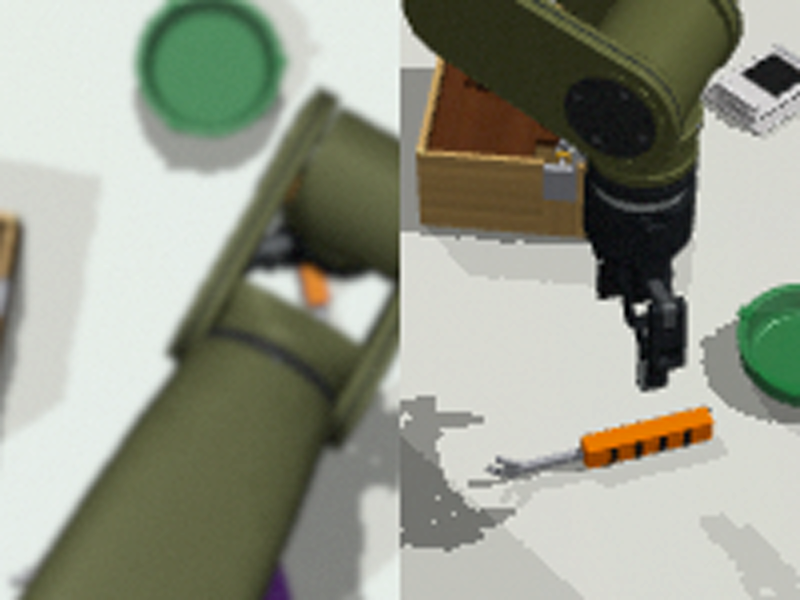

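Emit:
arm_command --pt "0 0.4 -4 0 0 0" --pt "0 0.4 -8 0 0 0" --pt "0 0.4 -11 0 0 0" --pt "0 0.4 -12.7 0 0 0" --pt "0 0.4 -12.7 0 0 0" --pt "0 0.4 -12.7 0 0 0" --hand 1

```text
time_s: 2.8
tcp_pos: [0.6078, -0.2713, 0.1788]
eef_rot: [0.0, 0.993, 0.116, 0.001]
wrist_force: [-0.0, 0.2, 0.2]
gripper_width: 0.0857
grasp_force: 0.0
```

Emit:
arm_command --pt "0 0 0 0 0 0" --pt "0 0 0 0 0 0" --pt "0 0 0 0 0 0" --pt "0 0 0 0 0 0" --pt "0 0 0 0 0 0" --pt "0 0 0 0 0 0" --pt "0 0 0 0 0 0" --pt "0 0 0 0 0 0" --pt "0 0 0 0 0 0" --pt "0 0 0 0 0 0" --hand -1 --newtons 100

```text
time_s: 3.8
tcp_pos: [0.6077, -0.2718, 0.1787]
eef_rot: [0.0, 0.993, 0.116, 0.001]
wrist_force: [-0.3, -0.1, 4.7]
gripper_width: 0.0158
grasp_force: 99.1
```

```bash
cat >> h.py <<'E'
F=np.array([-.0984,0,.1597])   # fork slot in tool frame
BOX=np.array([.5650,.0700]);BA=-10.4
def RB(dip=38.): return R.from_euler('z',BA,degrees=True)*R.from_euler('y',-dip,degrees=True)*R.from_matrix(np.diag([1,-1,-1.]))
def b2w(v): return R.from_euler('z',BA,degrees=True).apply(np.asarray(v,float)/1e3)+[*BOX,0]
def move(p0,r0,pt,rt):  # rows
    return np.round(np.r_[(pt-p0)*100,np.degrees((rt*r0.inv()).as_rotvec())/8],2).tolist()
E
python3 - <<'E'
from h import *
s,p,r=state();rt=RB()
print(move(p,r,np.array([.52,-.15,.035])-rt.apply(F),rt), np.array([.52,-.15,.035])-rt.apply(F))
print("fork now",p+r.apply(F))
E
```

```text
[-10.82, 12.56, 4.28, 0.13, -4.77, -2.85] [ 0.49956052 -0.14624865  0.22142641]
fork now [ 0.5121598  -0.29460582  0.01886392]
```

Emit:
arm_command --pt "0 0 2 0 0 0" --pt "0 0 5 0 0 0" --pt "-2 2 8 0 -0.6 -0.4" --pt "-4 5 9 0 -1.4 -0.8" --pt "-6 7 9 0.1 -2.2 -1.3" --pt "-8 9 9 0.1 -3 -1.8" --pt "-10 11 9 0.1 -3.8 -2.3" --pt "-10.8 12.6 9 0.1 -4.5 -2.7" --pt "-10.8 12.6 6.5 0.13 -4.77 -2.85" --pt "-10.8 12.6 4.3 0.13 -4.77 -2.85"

```text
time_s: 4.8
tcp_pos: [0.4982, -0.1446, 0.2196]
eef_rot: [0.029, 0.942, -0.085, 0.324]
wrist_force: [1.2, 0.9, -1.7]
gripper_width: 0.0161
grasp_force: 98.4
```

Run:
```python
from h import *
for n in("top","side"):
    cv2.imwrite(f"pics/{n}2.png",cv2.cvtColor(arm.grab_frame(n),cv2.COLOR_RGB2BGR))
s,p,r=state();f=p+r.apply(F)
print(s["time_s"],p,"fork",f,s["wrist_force"],s["gripper_width"],proj("top",f),proj("side",f),(RB()*r.inv()).magnitude()*57.3)
t=cv2.imread("pics/top2.png")[140:260,210:310];u=cv2.imread("pics/side2.png")[140:260,200:300]
cv2.imwrite("pics/c4.png",cv2.convertScaleAbs(cv2.resize(np.hstack([t,u]),None,fx=4,fy=4,interpolation=cv2.INTER_CUBIC),alpha=1.6))
```

```text
4.9 [ 0.49690194 -0.14425339  0.21600659] fork [ 0.51541116 -0.14696457  0.02936065] [-0.59853928 -0.39863934 -2.61579649] 0.015745654727998347 [[246.53632258 214.35811575]] [[233.66380156 209.00849665]] 0.6779775650365514
```

View pics/c4.png

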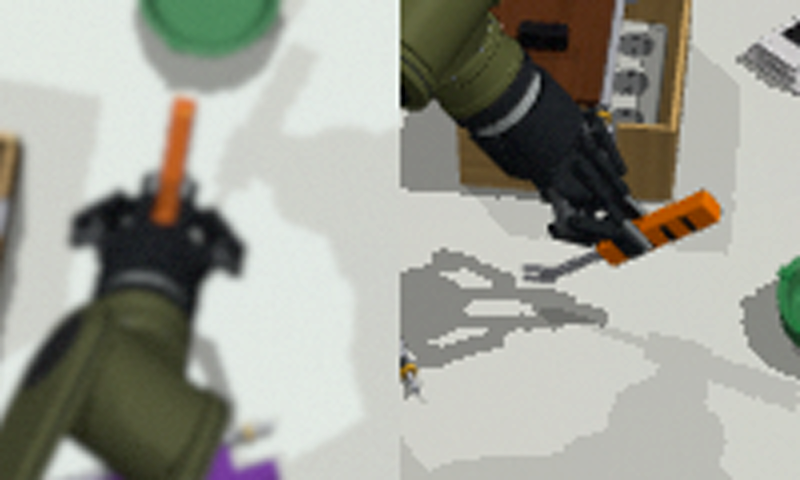

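Emit:
arm_command --pt "0 0 -1 0 0 0" --pt "0 0 -1.6 0 0 0" --pt "0 0 -1.7 0 0 0" --pt "0 0 -1.7 0 0 0" --pt "0 0 -1.7 0 0 0"

```text
time_s: 5.4
tcp_pos: [0.4997, -0.1457, 0.2044]
eef_rot: [0.029, 0.942, -0.085, 0.324]
wrist_force: [-0.0, 0.2, -0.9]
gripper_width: 0.0159
grasp_force: 98.4
```

Emit:
arm_command --pt "0 0 -0.1 0 0 0" --pt "0 0 -0.2 0 0 0" --pt "0 0 -0.2 0 0 0"

```text
time_s: 5.7
tcp_pos: [0.4993, -0.1455, 0.2017]
eef_rot: [0.029, 0.942, -0.085, 0.324]
wrist_force: [0.5, 0.0, -0.9]
gripper_width: 0.0159
grasp_force: 98.4
```

Emit:
arm_command --pt "0 0 -0.1 0 0 0" --pt "0 0 -0.1 0 0 0" --pt "0 0 -0.1 0 0 0"

```text
time_s: 6.0
tcp_pos: [0.4993, -0.1455, 0.2007]
eef_rot: [0.029, 0.942, -0.085, 0.324]
wrist_force: [0.1, -0.2, -1.5]
gripper_width: 0.0157
grasp_force: 98.4
```

Emit:
arm_command --pt "0 0 -0.1 0 0 0" --pt "0 0 -0.1 0 0 0" --pt "0 0 -0.1 0 0 0"

```text
time_s: 6.3
tcp_pos: [0.4993, -0.1455, 0.1996]
eef_rot: [0.029, 0.942, -0.085, 0.323]
wrist_force: [0.5, 0.4, -0.7]
gripper_width: 0.0154
grasp_force: 98.4
```

Emit:
arm_command --pt "0 0 -0.1 0 0 0" --pt "0 0 -0.2 0 0 0" --pt "0 0 -0.2 0 0 0"

```text
time_s: 6.6
tcp_pos: [0.4992, -0.1455, 0.1975]
eef_rot: [0.029, 0.942, -0.085, 0.323]
wrist_force: [-0.1, -0.3, -0.5]
gripper_width: 0.0156
grasp_force: 98.4
```

Emit:
arm_command --pt "0 0 -0.1 0 0 0" --pt "0 0 -0.1 0 0 0" --pt "0 0 -0.1 0 0 0"

```text
time_s: 6.9
tcp_pos: [0.4993, -0.1455, 0.1966]
eef_rot: [0.029, 0.942, -0.085, 0.323]
wrist_force: [-0.3, 0.4, -0.7]
gripper_width: 0.0157
grasp_force: 98.4
```

Emit:
arm_command --pt "0 0 -0.1 0 0 0" --pt "0 0 -0.1 0 0 0" --pt "0 0 -0.1 0 0 0"

```text
time_s: 7.2
tcp_pos: [0.4993, -0.1458, 0.1962]
eef_rot: [0.029, 0.942, -0.085, 0.323]
wrist_force: [-0.6, -0.1, -1.5]
gripper_width: 0.0154
grasp_force: 98.4
```

Emit:
arm_command --pt "0 0 -0.1 0 0 0" --pt "0 0 -0.1 0 0 0" --pt "0 0 -0.1 0 0 0"

```text
time_s: 7.5
tcp_pos: [0.4993, -0.146, 0.1956]
eef_rot: [0.028, 0.942, -0.085, 0.323]
wrist_force: [-1.1, -1.2, -1.7]
gripper_width: 0.0157
grasp_force: 98.4
```

Emit:
arm_command --pt "0 0 -0.1 0 0 0" --pt "0 0 -0.1 0 0 0" --pt "0 0 -0.1 0 0 0"

```text
time_s: 7.8
tcp_pos: [0.4993, -0.1462, 0.1951]
eef_rot: [0.028, 0.942, -0.085, 0.323]
wrist_force: [0.9, 0.5, -1.0]
gripper_width: 0.0157
grasp_force: 98.4
```

Run:
```python
from h import *
for n in("top","side"):
    cv2.imwrite(f"pics/{n}3.png",cv2.cvtColor(arm.grab_frame(n),cv2.COLOR_RGB2BGR))
s,p,r=state();f=p+r.apply(F)
print(s["time_s"],p,"fork",f,s["wrist_force"],s["ft_torque"],s["joint_positions"],s["tau"],proj("side",f),np.degrees((RB()*r.inv()).as_rotvec()))
t=cv2.imread("pics/top3.png")[140:260,210:310];u=cv2.imread("pics/side3.png")[140:260,200:300]
cv2.imwrite("pics/c5.png",cv2.convertScaleAbs(cv2.resize(np.hstack([u]),None,fx=5,fy=5,interpolation=cv2.INTER_CUBIC),alpha=1.6))
```

```text
7.9 [ 0.49927452 -0.14625092  0.19512808] fork [ 0.51917451 -0.14949903  0.00863387] [-0.31579965  0.05007682 -0.99223519] [0.02081523 0.36267606 0.01865619] [-0.41693861 -0.02640157  2.2361271   0.48085492  0.32023091  0.92333942] [-3.15995283e-03 -3.00334311e+01 -3.12795782e+01  3.89595302e-01
 -1.62474699e+00  5.76067987e-05] [[234.93538526 213.77737404]] [-0.14290672 -0.16781072 -0.10844003]
```

View pics/c5.png

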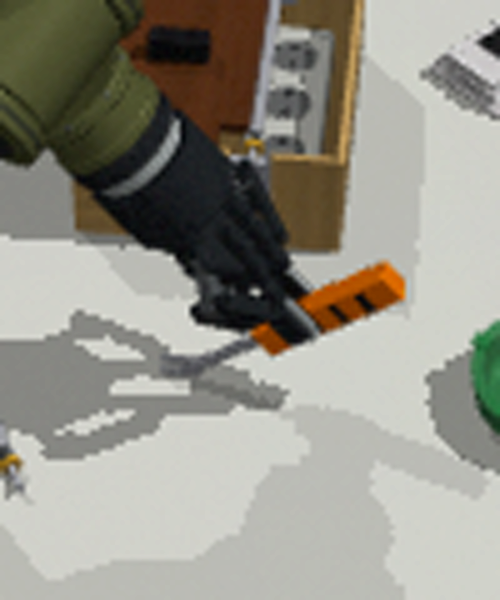

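Emit:
arm_command --pt "2 0 0.8 0 0 0" --pt "5 0 0.8 0 0 0" --pt "8 0 0.8 0 0 0" --pt "8 0 0.3 0 0 0" --pt "8 0 0.3 0 0 0" --pt "8 0 0.3 0 0 0"

```text
time_s: 8.5
tcp_pos: [0.5787, -0.1469, 0.1991]
eef_rot: [0.027, 0.943, -0.085, 0.32]
wrist_force: [-1.5, 0.4, -1.2]
gripper_width: 0.0159
grasp_force: 98.4
```

Emit:
arm_command --pt "0 0 -0.1 0 0 0" --pt "0 0 -0.2 0 0 0" --pt "0 0 -0.2 0 0 0"

```text
time_s: 8.8
tcp_pos: [0.5793, -0.1475, 0.1988]
eef_rot: [0.027, 0.943, -0.085, 0.321]
wrist_force: [-0.2, -0.1, -1.1]
gripper_width: 0.0153
grasp_force: 98.4
```

Emit:
arm_command --pt "0 0 -0.1 0 0 0" --pt "0 0 -0.1 0 0 0" --pt "0 0 -0.1 0 0 0"

```text
time_s: 9.1
tcp_pos: [0.5799, -0.1476, 0.1984]
eef_rot: [0.027, 0.943, -0.085, 0.32]
wrist_force: [0.1, -0.2, -1.4]
gripper_width: 0.0156
grasp_force: 98.4
```

Emit:
arm_command --pt "0 0 -0.1 0 0 0" --pt "0 0 -0.1 0 0 0" --pt "0 0 -0.1 0 0 0"

```text
time_s: 9.4
tcp_pos: [0.58, -0.1478, 0.1977]
eef_rot: [0.026, 0.943, -0.085, 0.32]
wrist_force: [0.1, 0.8, -1.2]
gripper_width: 0.0157
grasp_force: 98.4
```

Emit:
arm_command --pt "0 0 -0.1 0 0 0" --pt "0 0 -0.1 0 0 0" --pt "0 0 -0.1 0 0 0"

```text
time_s: 9.7
tcp_pos: [0.58, -0.148, 0.1972]
eef_rot: [0.026, 0.943, -0.085, 0.32]
wrist_force: [0.9, 0.0, -0.3]
gripper_width: 0.016
grasp_force: 98.4
```

Run:
```python
from h import *
s,p,r=state();f=p+r.apply(F)
print(s["time_s"],p,"fork",f,s["wrist_force"],s["joint_positions"].round(3),np.degrees((RB()*r.inv()).as_rotvec()))
# try FK guess: planar, fit later
```

```text
9.7 [ 0.58001706 -0.14797349  0.19716663] fork [ 0.59879501 -0.15047653  0.01054462] [ 0.88636048  0.04342589 -0.33286469] [-0.359  0.137  2.059  0.367  0.321  1.079] [-0.35951701 -0.51419329 -0.22761527]
```

Emit:
arm_command --pt "1 1 4 0 0 0" --pt "2 3 8 0 0 0" --pt "3 6 12 0 0 0" --pt "4 8 13 0 0 0" --pt "4 8 13 0 0 0" --pt "4 8 13 0 0 0"

```text
time_s: 10.3
tcp_pos: [0.6198, -0.0677, 0.3268]
eef_rot: [0.026, 0.944, -0.084, 0.319]
wrist_force: [-0.6, -0.3, -1.6]
gripper_width: 0.0154
grasp_force: 98.4
```

```bash
sed -i 's/^BOX=.*/BOX=np.array([.5645,.0715]);BA=-10.2/' h.py
python3 - <<'E'
from h import *
s,p,r=state();f=p+r.apply(F);rt=RB()
print(s["time_s"],p,"fork",f,s["wrist_force"],s["joint_positions"].round(3))
print(move(p,r,b2w([89.5,-70,105])-rt.apply(F),rt))
E
```

```text
10.3 [ 0.61980325 -0.06767432  0.32681386] fork [ 0.63842242 -0.07015671  0.14017567] [-0.56932639 -0.30009401 -1.64289973] [-0.197  0.013  1.939  0.032  0.537  1.53 ]
[-0.01, 5.81, -3.54, -0.04, -0.07, -0.01]
```

Emit:
arm_command --pt "0 2 -0.5 0 0 0" --pt "0 4.5 -1 0 -0.05 0" --pt "0 5.8 -2 -0.04 -0.07 0" --pt "0 5.8 -3.5 -0.04 -0.07 0" --pt "0 5.8 -3.5 -0.04 -0.07 0" --pt "0 5.8 -3.5 -0.04 -0.07 0" --pt "0 5.8 -3.5 -0.04 -0.07 0"

```text
time_s: 11.0
tcp_pos: [0.6202, -0.011, 0.2923]
eef_rot: [0.029, 0.942, -0.085, 0.325]
wrist_force: [0.0, 0.7, -0.7]
gripper_width: 0.0156
grasp_force: 98.4
```

Run:
```python
from h import *
cv2.imwrite(f"pics/side4.png",cv2.cvtColor(arm.grab_frame("side"),cv2.COLOR_RGB2BGR))
s,p,r=state();f=p+r.apply(F);rt=RB()
print(s["time_s"],p,"fork",f,s["wrist_force"],s["joint_positions"].round(3),proj("side",f), proj("side",b2w([[92,-105,85],[29,-86,79],[92,105,85]])))
print(move(p,r,b2w([89.5,-70,105])-rt.apply(F),rt))
t=cv2.imread("pics/side4.png")[120:200,205:305]
cv2.imwrite("pics/c6.png",cv2.convertScaleAbs(cv2.resize(t,None,fx=7,fy=7,interpolation=cv2.INTER_CUBIC),alpha=1.6))
```

```text
11.05 [ 0.62030671 -0.01088712  0.29278708] fork [ 0.64111216 -0.01447962  0.10639803] [-1.0003292   0.6884753  -0.73341283] [-0.096  0.045  1.97  -0.113  0.465  1.738] [[269.07010794 162.16122014]] [[268.44383887 173.8650669 ]
 [250.08768421 169.74834326]
 [272.92736914 133.75792581]]
[-0.06, 0.13, -0.14, -0.0, 0.01, 0.01]
```

View pics/c6.png

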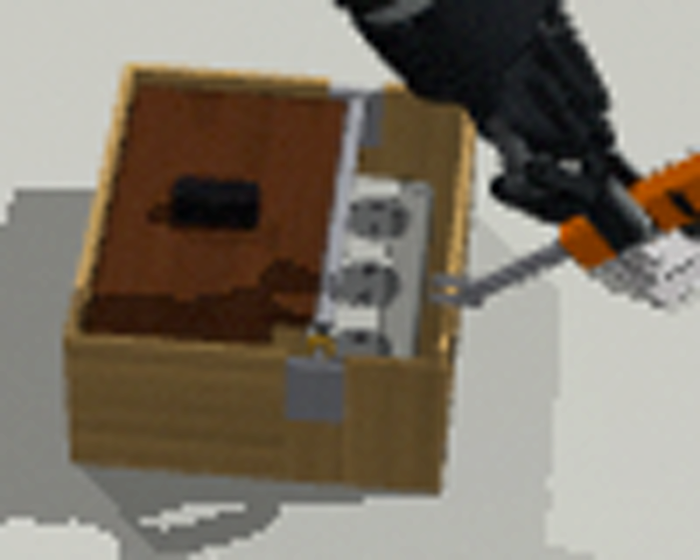

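The side view shows the fork at (455,292) above the rear rim, and the brass collar at (320,342). I'll check the top camera's bias with the orange handle, whose pose I know from the arm.

Run:
```python
from h import *
f=cv2.cvtColor(arm.grab_frame("top"),cv2.COLOR_RGB2BGR);cv2.imwrite("pics/top4.png",f)
s,p,r=state()
h=cv2.cvtColor(f,cv2.COLOR_BGR2HSV);m=cv2.inRange(h,(3,90,60),(22,255,255));m[:,:180]=0;m[:,260:]=0;m[250:]=0
q=np.argwhere(m)[:,::-1]
for x in (.0701,.045):print("pred mid top/under", proj("top",p+r.apply([x,0,.1547])),proj("top",p+r.apply([x,0,.1787])))
for v in range(q[:,1].min(),q[:,1].max()+1):
    a=q[q[:,1]==v][:,0]; 
    if len(a): print(v,a.min(),a.max(),len(a),end=" | ")
W=b2w([[92,105,85],[92,-105,85],[-92,-105,85],[-92,105,85]]);print(proj("top",W))
```

```text
pred mid top/under [[206.55709517 120.39613497]] [[208.20269372 116.92464284]]
pred mid top/under [[205.77889663 128.53111586]] [[207.41883938 124.97544568]]
117 207 208 2 | 118 206 210 5 | 119 206 211 6 | 120 205 211 7 | 121 205 210 6 | 122 205 210 6 | 123 205 210 6 | 124 205 210 6 | 125 205 210 6 | 126 205 210 6 | 127 205 209 5 | 128 205 209 5 | 129 204 209 6 | 130 204 209 6 | 131 204 209 6 | 132 204 209 6 | 133 204 209 6 | 134 204 209 6 | 135 204 209 6 | 136 204 209 6 | 137 203 209 7 | 138 203 209 7 | 139 203 208 6 | 140 203 208 6 | 141 203 207 5 | 142 203 207 5 | 143 203 207 5 | 144 203 207 5 | 145 203 206 4 | 146 202 205 4 | 147 202 204 3 | 148 202 204 3 | 174 208 210 3 | 175 210 213 4 | 176 212 212 1 | 177 212 212 1 | 178 211 212 2 | 179 211 212 2 | 180 211 212 2 | 222 184 188 5 | [[145.94472238 161.21032763]
 [213.8752831  173.61258761]
 [202.46560454 233.39643223]
 [133.91394167 220.8060251 ]]
```

Emit:
arm_command --pt "0 0 -0.5 0 0 0" --pt "0 0 -0.9 0 0 0" --pt "0 0 -0.9 0 0 0" --pt "0 0 -0.9 0 0 0"

```text
time_s: 11.5
tcp_pos: [0.6199, -0.0099, 0.2829]
eef_rot: [0.028, 0.942, -0.084, 0.324]
wrist_force: [0.0, 0.3, -0.5]
gripper_width: 0.0162
grasp_force: 98.4
```

Emit:
arm_command --pt "0 0 -0.1 0 0 0" --pt "0 0 -0.2 0 0 0" --pt "0 0 -0.2 0 0 0"

```text
time_s: 11.8
tcp_pos: [0.62, -0.0099, 0.2811]
eef_rot: [0.028, 0.942, -0.084, 0.325]
wrist_force: [-0.1, -0.5, -1.2]
gripper_width: 0.0159
grasp_force: 98.4
```

Emit:
arm_command --pt "0 0 -0.1 0 0 0" --pt "0 0 -0.1 0 0 0" --pt "0 0 -0.1 0 0 0"

```text
time_s: 12.1
tcp_pos: [0.62, -0.01, 0.2802]
eef_rot: [0.029, 0.942, -0.084, 0.325]
wrist_force: [-0.5, -1.0, -0.2]
gripper_width: 0.0157
grasp_force: 98.4
```

Emit:
arm_command --pt "0 0 -0.1 0 0 0" --pt "0 0 -0.1 0 0 0" --pt "0 0 -0.1 0 0 0"

```text
time_s: 12.4
tcp_pos: [0.62, -0.01, 0.2791]
eef_rot: [0.029, 0.942, -0.084, 0.325]
wrist_force: [-0.4, -0.4, -0.6]
gripper_width: 0.0158
grasp_force: 98.4
```

Emit:
arm_command --pt "0 0 -0.05 0 0 0" --pt "0 0 -0.1 0 0 0" --pt "0 0 -0.1 0 0 0"

```text
time_s: 12.7
tcp_pos: [0.6202, -0.01, 0.2785]
eef_rot: [0.029, 0.942, -0.084, 0.325]
wrist_force: [0.1, -0.2, -0.7]
gripper_width: 0.0156
grasp_force: 98.5
```

Emit:
arm_command --pt "0 0 -0.05 0 0 0" --pt "0 0 -0.1 0 0 0" --pt "0 0 -0.1 0 0 0"

```text
time_s: 13.0
tcp_pos: [0.6204, -0.01, 0.278]
eef_rot: [0.029, 0.941, -0.084, 0.325]
wrist_force: [-0.4, -0.9, 3.2]
gripper_width: 0.0157
grasp_force: 98.7
```

Emit:
arm_command --pt "0 0 -0.05 0 0 0" --pt "0 0 -0.1 0 0 0" --pt "0 0 -0.1 0 0 0"

```text
time_s: 13.3
tcp_pos: [0.6206, -0.01, 0.2774]
eef_rot: [0.029, 0.941, -0.084, 0.326]
wrist_force: [-1.0, 0.5, 5.7]
gripper_width: 0.0155
grasp_force: 99.1
```

```bash
sed -i 's/^BOX=.*/BOX=np.array([.5648,.0740]);BA=-10.2/' h.py
cat >> h.py <<'E'
F=F+RB().inv().apply([0,0,.0006])
E
python3 - <<'E'
from h import *
s,p,r=state();f=p+r.apply(F);rt=RB()
p=np.array([.6200,-.0100,.2761])
print(s["time_s"],np.degrees((rt*r.inv()).as_rotvec()))
for z in(110,72):print(move(p,r,b2w([50,-93,z])-rt.apply(F),rt))
E
```

```text
13.3 [-0.02042555  0.18843178 -0.03292973]
[-4.29, -1.27, 1.97, -0.0, 0.02, -0.0]
[-4.29, -1.27, -1.83, -0.0, 0.02, -0.0]
```

Emit:
arm_command --pt "0 0 2 0 0 0" --pt "-2.2 -0.6 2 0 0 0" --pt "-4.3 -1.3 2 0 0 0" --pt "-4.3 -1.3 1.2 0 0 0" --pt "-4.3 -1.3 0.2 0 0 0" --pt "-4.3 -1.3 -0.3 0 0 0" --pt "-4.3 -1.3 -0.3 0 0 0" --pt "-4.3 -1.3 -0.3 0 0 0"

```text
time_s: 14.1
tcp_pos: [0.5774, -0.0229, 0.2727]
eef_rot: [0.028, 0.942, -0.084, 0.324]
wrist_force: [0.3, -0.6, -0.9]
gripper_width: 0.0158
grasp_force: 98.4
```

Run:
```python
from h import *
cv2.imwrite(f"pics/side5.png",cv2.cvtColor(arm.grab_frame("side"),cv2.COLOR_RGB2BGR))
s,p,r=state();f=p+r.apply(F);rt=RB()
w=R.from_euler('z',-BA,degrees=True).apply(f-[*BOX,0])
print(s["time_s"],p,"fork box mm",w*1e3,s["wrist_force"],s["joint_positions"].round(3),proj("side",f),np.degrees((rt*r.inv()).as_rotvec()),proj("side",b2w([[29,-84,76],[92,-105,85]])))
print(move(p,r,b2w([50,-93,72])-rt.apply(F),rt))
t=cv2.imread("pics/side5.png")[135:195,220:300]
cv2.imwrite("pics/c7.png",cv2.convertScaleAbs(cv2.resize(t,None,fx=10,fy=10,interpolation=cv2.INTER_CUBIC),alpha=1.6))
```

```text
14.15 [ 0.57750589 -0.0228728   0.27316567] fork box mm [ 50.5893298  -92.93084848  87.35602435] [ 0.2752579  -0.63707242 -0.4313293 ] [-0.127 -0.023  2.077 -0.073  0.426  1.678] [[256.37961292 169.34137253]] [-0.03571813  0.05302588 -0.04519477] [[250.1716333  169.47734817]
 [268.45790477 173.33899511]]
[-0.04, 0.02, -1.53, -0.0, 0.01, -0.01]
```

View pics/c7.png

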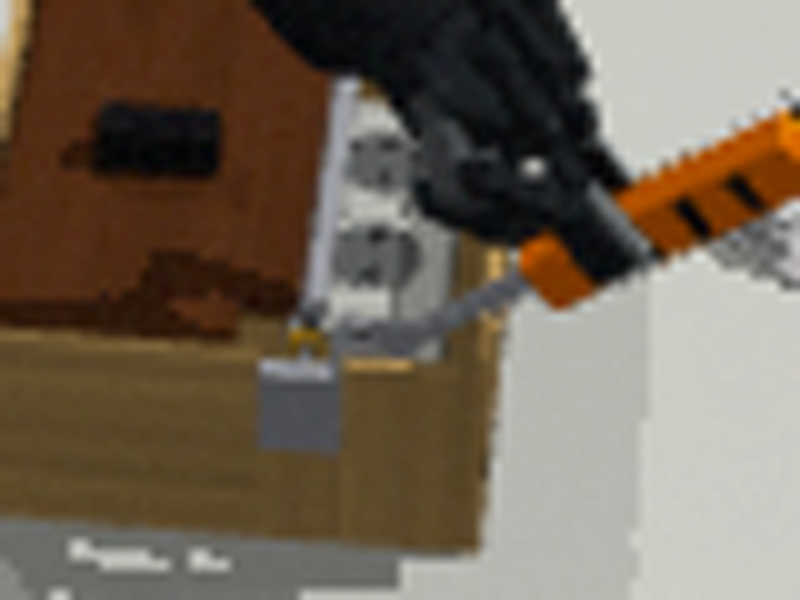

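Emit:
arm_command --pt "0 0.27 0 0 0 0" --pt "0 0.27 -0.6 0 0 0" --pt "0 0.27 -1.1 0 0 0" --pt "0 0.27 -1.5 0 0 0" --pt "0 0.27 -1.5 0 0 0" --pt "0 0.27 -1.5 0 0 0"

```text
time_s: 14.75
tcp_pos: [0.577, -0.0203, 0.2579]
eef_rot: [0.029, 0.942, -0.084, 0.324]
wrist_force: [-0.1, 1.2, -0.1]
gripper_width: 0.0155
grasp_force: 98.4
```

```bash
cat >> h.py <<'E'
def rep():
    s,p,r=state();f=p+r.apply(F);rt=RB()
    w=R.from_euler('z',-BA,degrees=True).apply(f-[*BOX,0])
    fb=R.from_euler('z',-BA,degrees=True).apply(s["wrist_force"])
    print(s["time_s"],p,"fork box mm",(w*1e3).round(2),"Fbox",fb.round(1),s["ft_torque"].round(2),s["joint_positions"].round(3),"rot",np.degrees((rt*r.inv()).as_rotvec()).round(2))
    return s,p,r
E
python3 -c "from h import *;rep()"
```

```text
14.75 [ 0.57695676 -0.02030574  0.25790745] fork box mm [ 49.5  -90.51  72.09] Fbox [-0.4  1.1 -0.1] [ 0.09  0.39 -0.03] [-0.122 -0.003  2.086 -0.087  0.397  1.695] rot [-0.04  0.03 -0.02]
```

Emit:
arm_command --pt "-0.4 0.07 0 0 0 0" --pt "-0.7 0.12 0 0 0 0" --pt "-0.98 0.18 0 0 0 0" --pt "-0.98 0.18 0 0 0 0" --pt "-0.98 0.18 0 0 0 0"

```text
time_s: 15.25
tcp_pos: [0.5671, -0.0184, 0.2584]
eef_rot: [0.029, 0.942, -0.084, 0.325]
wrist_force: [0.9, -0.0, -0.1]
gripper_width: 0.0159
grasp_force: 98.4
```

Emit:
arm_command --pt "-0.1 0.02 0 0 0 0" --pt "-0.2 0.04 0 0 0 0" --pt "-0.3 0.05 0 0 0 0" --pt "-0.3 0.05 0 0 0 0"

```text
time_s: 15.65
tcp_pos: [0.5641, -0.018, 0.2581]
eef_rot: [0.029, 0.942, -0.084, 0.325]
wrist_force: [-0.2, 0.0, -1.5]
gripper_width: 0.0156
grasp_force: 98.4
```

```bash
python3 -c "from h import *;rep()"
```

```text
15.65 [ 0.56412259 -0.01796471  0.25812637] fork box mm [ 36.5  -90.47  72.31] Fbox [-0.2 -0.  -1.5] [0.08 0.36 0.03] [-0.121 -0.032  2.114 -0.089  0.398  1.698] rot [-0.04  0.04 -0.03]
```

Emit:
arm_command --pt "-0.2 0.04 -0.02 0 0 0" --pt "-0.4 0.07 -0.02 0 0 0" --pt "-0.54 0.1 -0.02 0 0 0" --pt "-0.54 0.1 -0.02 0 0 0" --pt "-0.54 0.1 -0.02 0 0 0"

```text
time_s: 16.15
tcp_pos: [0.5588, -0.017, 0.2581]
eef_rot: [0.029, 0.942, -0.084, 0.325]
wrist_force: [-0.6, 0.7, -0.5]
gripper_width: 0.0156
grasp_force: 98.4
```

```bash
python3 -c "from h import *;rep()"
```

```text
16.15 [ 0.55879898 -0.01697809  0.25807167] fork box mm [ 31.15 -90.44  72.26] Fbox [-0.7  0.6 -0.5] [0.08 0.4  0.01] [-0.12  -0.045  2.126 -0.09   0.398  1.699] rot [-0.04  0.06 -0.03]
```

Emit:
arm_command --pt "0.03 0.15 0 0 0 0" --pt "0.03 0.15 0 0 0 0" --pt "0.03 0.15 0 0 0 0"

```text
time_s: 16.45
tcp_pos: [0.5592, -0.0154, 0.258]
eef_rot: [0.029, 0.942, -0.084, 0.325]
wrist_force: [-0.2, 0.4, -0.6]
gripper_width: 0.0158
grasp_force: 98.4
```

```bash
python3 -c "from h import *;rep()"
```

```text
16.45 [ 0.55918797 -0.01543049  0.25802354] fork box mm [ 31.24 -88.85  72.21] Fbox [-0.2  0.3 -0.6] [0.08 0.41 0.02] [-0.117 -0.044  2.125 -0.095  0.398  1.706] rot [-0.04  0.05 -0.03]
```

Emit:
arm_command --pt "0.02 0.1 0 0 0 0" --pt "0.02 0.1 0 0 0 0" --pt "0.02 0.1 0 0 0 0"

```text
time_s: 16.75
tcp_pos: [0.5594, -0.0145, 0.258]
eef_rot: [0.029, 0.942, -0.084, 0.325]
wrist_force: [0.7, -0.2, -1.0]
gripper_width: 0.0159
grasp_force: 98.3
```

```bash
python3 -c "from h import *;rep()"
```

```text
16.75 [ 0.55935487 -0.01450903  0.25803095] fork box mm [ 31.25 -87.94  72.22] Fbox [ 0.7 -0.1 -1. ] [-0.01  0.38  0.01] [-0.115 -0.043  2.125 -0.098  0.399  1.711] rot [-0.03  0.05 -0.03]
```

Emit:
arm_command --pt "0.02 0.1 0 0 0 0" --pt "0.02 0.1 0 0 0 0" --pt "0.02 0.1 0 0 0 0"

```text
time_s: 17.05
tcp_pos: [0.5596, -0.0135, 0.2581]
eef_rot: [0.029, 0.942, -0.084, 0.325]
wrist_force: [0.7, -0.8, -0.5]
gripper_width: 0.0161
grasp_force: 98.3
```

```bash
python3 -c "from h import *;rep()"
```

```text
17.05 [ 0.55958817 -0.01350124  0.25810229] fork box mm [ 31.33 -86.9   72.3 ] Fbox [ 0.8 -0.7 -0.5] [-0.12  0.36 -0.05] [-0.113 -0.043  2.124 -0.101  0.399  1.716] rot [-0.03  0.06 -0.03]
```

Emit:
arm_command --pt "0.02 0.1 0 0 0 0" --pt "0.04 0.2 0 0 0 0" --pt "0.06 0.3 0 0 0 0" --pt "0.06 0.3 0 0 0 0"

```text
time_s: 17.45
tcp_pos: [0.5601, -0.0105, 0.258]
eef_rot: [0.029, 0.942, -0.084, 0.325]
wrist_force: [-0.0, -2.6, -1.3]
gripper_width: 0.0157
grasp_force: 98.3
```

```bash
python3 -c "from h import *;rep()"
```

```text
17.45 [ 0.56013709 -0.01047516  0.25800587] fork box mm [ 31.28 -83.87  72.19] Fbox [ 0.4 -2.6 -1.3] [-0.44  0.42 -0.09] [-0.107 -0.041  2.123 -0.111  0.399  1.729] rot [-0.02  0.04 -0.04]
```

Emit:
arm_command --pt "0.02 0.1 0 0 0 0" --pt "0.04 0.2 0 0 0 0" --pt "0.04 0.2 0 0 0 0" --pt "0.04 0.2 0 0 0 0"

```text
time_s: 17.85
tcp_pos: [0.5605, -0.0085, 0.2579]
eef_rot: [0.029, 0.942, -0.084, 0.325]
wrist_force: [-0.0, -2.7, -1.6]
gripper_width: 0.0154
grasp_force: 98.3
```

```bash
python3 -c "from h import *;rep()"
```

```text
17.85 [ 0.56050521 -0.00848501  0.25793682] fork box mm [ 31.26 -81.8   72.12] Fbox [ 0.5 -2.7 -1.6] [-0.48  0.46 -0.06] [-0.103 -0.04   2.122 -0.117  0.4    1.738] rot [-0.03  0.04 -0.03]
```

Emit:
arm_command --pt "0.02 0.1 0 0 0 0" --pt "0.04 0.2 0 0 0 0" --pt "0.06 0.3 0 0 0 0" --pt "0.06 0.3 0 0 0 0" --pt "0.06 0.3 0 0 0 0"

```text
time_s: 18.35
tcp_pos: [0.5611, -0.0055, 0.2579]
eef_rot: [0.029, 0.942, -0.084, 0.325]
wrist_force: [-0.0, -4.1, -1.1]
gripper_width: 0.0161
grasp_force: 98.4
```

```bash
python3 -c "from h import *;rep()"
```

```text
18.35 [ 0.56109016 -0.0054731   0.25792324] fork box mm [ 31.29 -78.74  72.11] Fbox [ 0.7 -4.  -1.1] [-0.7   0.52 -0.07] [-0.096 -0.039  2.121 -0.127  0.4    1.752] rot [-0.03  0.03 -0.03]
```

Emit:
arm_command --pt "0.02 0.1 0 0 0 0" --pt "0.02 0.1 0 0 0 0" --pt "0.02 0.1 0 0 0 0"

```text
time_s: 18.65
tcp_pos: [0.5613, -0.0045, 0.258]
eef_rot: [0.029, 0.942, -0.084, 0.325]
wrist_force: [0.0, -4.6, -1.2]
gripper_width: 0.0155
grasp_force: 98.4
```

```bash
python3 -c "from h import *;rep()"
```

```text
18.65 [ 0.56128752 -0.0044819   0.25798561] fork box mm [ 31.32 -77.72  72.17] Fbox [ 0.9 -4.5 -1.2] [-0.7   0.53 -0.08] [-0.094 -0.039  2.121 -0.13   0.401  1.757] rot [-0.04  0.04 -0.03]
```

Run:
```python
from h import *
rep()
f=cv2.cvtColor(arm.grab_frame("side"),cv2.COLOR_RGB2BGR);cv2.imwrite("pics/side6.png",f)
f0=cv2.imread("pics/side0.png");f5=cv2.imread("pics/side5.png")
for n,g in(("0",f0),("5",f5),("6",f)):
    c=g[160:180,240:262];h=cv2.cvtColor(c,cv2.COLOR_BGR2HSV)
    m=cv2.inRange(h,(18,120,60),(35,255,255));q=np.argwhere(m)
    w=(c[...,1].astype(float)+c[...,2]-2*c[...,0]).clip(0)*(m>0)
    yy,xx=np.mgrid[:20,:22];print(n,len(q),q.min(0) if len(q) else 0,q.max(0) if len(q) else 0,((w*yy).sum()/w.sum()+160,(w*xx).sum()/w.sum()+240))
d=np.hstack([cv2.resize(g[150:180,238:264],None,fx=10,fy=10,interpolation=cv2.INTER_CUBIC) for g in(f0,f5,f)])
cv2.imwrite("pics/c8.png",cv2.convertScaleAbs(d,alpha=1.6))
```

```text
18.65 [ 0.56128752 -0.0044819   0.25798561] fork box mm [ 31.32 -77.72  72.17] Fbox [ 0.9 -4.5 -1.2] [-0.7   0.53 -0.08] [-0.094 -0.039  2.121 -0.13   0.401  1.757] rot [-0.04  0.04 -0.03]
0 19 [8 0] [11 21] (np.float64(169.70688604509445), np.float64(250.62522851919562))
5 37 [7 0] [16 21] (np.float64(170.8678787878788), np.float64(248.41050505050504))
6 30 [8 0] [19 21] (np.float64(171.6199304750869), np.float64(247.21958285052145))
```

View pics/c8.png

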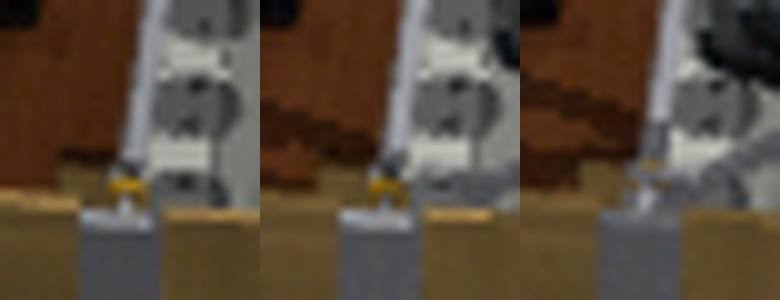

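Emit:
arm_command --pt "0 0 0.1 0 0 0" --pt "0 0 0.2 0 0 0" --pt "0 0 0.3 0 0 0" --pt "0 0 0.3 0 0 0"

```text
time_s: 19.1
tcp_pos: [0.5613, -0.0045, 0.2611]
eef_rot: [0.029, 0.942, -0.084, 0.325]
wrist_force: [-1.1, -4.5, -2.6]
gripper_width: 0.0154
grasp_force: 98.3
```

```bash
python3 -c "from h import *;rep()"
```

```text
19.1 [ 0.56131072 -0.00448507  0.26107177] fork box mm [ 31.38 -77.73  75.26] Fbox [-0.3 -4.6 -2.6] [-0.77  0.65 -0.04] [-0.094 -0.043  2.119 -0.128  0.407  1.755] rot [-0.03  0.05 -0.03]
```

Emit:
arm_command --pt "0 0 0.05 0 0 0" --pt "0 0 0.1 0 0 0" --pt "0 0 0.1 0 0 0"

```text
time_s: 19.4
tcp_pos: [0.5613, -0.0045, 0.2621]
eef_rot: [0.029, 0.942, -0.084, 0.325]
wrist_force: [0.1, -4.3, -2.8]
gripper_width: 0.0159
grasp_force: 98.3
```

```bash
python3 -c "from h import *;rep()"
```

```text
19.4 [ 0.56133804 -0.00451385  0.26205341] fork box mm [ 31.42 -77.75  76.24] Fbox [ 0.8 -4.2 -2.8] [-0.79  0.55 -0.09] [-0.094 -0.045  2.118 -0.128  0.408  1.754] rot [-0.03  0.05 -0.03]
```

Emit:
arm_command --pt "0 0 0.1 0 0 0" --pt "0 0 0.2 0 0 0" --pt "0 0 0.3 0 0 0" --pt "0 0 0.3 0 0 0"

```text
time_s: 19.8
tcp_pos: [0.5614, -0.0045, 0.2653]
eef_rot: [0.029, 0.942, -0.084, 0.325]
wrist_force: [-0.8, -4.2, -2.1]
gripper_width: 0.0159
grasp_force: 98.3
```

```bash
python3 -c "from h import *;rep()"
```

```text
19.8 [ 0.56141943 -0.00448698  0.26530329] fork box mm [ 31.57 -77.68  79.5 ] Fbox [-0.1 -4.3 -2.1] [-0.82  0.58 -0.11] [-0.094 -0.049  2.117 -0.126  0.414  1.752] rot [-0.03  0.08 -0.03]
```

Emit:
arm_command --pt "0 0 0.1 0 0 0" --pt "0 0 0.2 0 0 0" --pt "0 0 0.3 0 0 0" --pt "0 0 0.4 0 0 0" --pt "0 0 0.4 0 0 0"

```text
time_s: 20.3
tcp_pos: [0.5614, -0.0045, 0.2692]
eef_rot: [0.029, 0.942, -0.084, 0.325]
wrist_force: [-0.2, -4.3, -1.5]
gripper_width: 0.0161
grasp_force: 98.3
```

```bash
python3 -c "from h import *;rep()"
```

```text
20.3 [ 0.56139771 -0.00448127  0.26924882] fork box mm [ 31.54 -77.67  83.45] Fbox [ 0.5 -4.3 -1.5] [-0.75  0.61 -0.08] [-0.094 -0.055  2.114 -0.124  0.422  1.75 ] rot [-0.04  0.07 -0.03]
```

Emit:
arm_command --pt "0 0 0.1 0 0 0" --pt "0 0 0.2 0 0 0" --pt "0 0 0.3 0 0 0" --pt "0 0 0.35 0 0 0" --pt "0 0 0.35 0 0 0"

```text
time_s: 20.8
tcp_pos: [0.5614, -0.0045, 0.2726]
eef_rot: [0.029, 0.942, -0.084, 0.325]
wrist_force: [-0.5, -4.3, -1.6]
gripper_width: 0.0156
grasp_force: 98.3
```

Run:
```python
from h import *
rep()
f=cv2.cvtColor(arm.grab_frame("side"),cv2.COLOR_RGB2BGR);cv2.imwrite("pics/side7.png",f)
```

```text
20.8 [ 0.56136648 -0.00449343  0.27261825] fork box mm [ 31.47 -77.69  86.81] Fbox [ 0.2 -4.3 -1.6] [-0.73  0.56 -0.06] [-0.094 -0.06   2.113 -0.122  0.429  1.748] rot [-0.04  0.06 -0.02]
```

Emit:
arm_command --pt "-0.05 -0.3 0 0 0 0" --pt "-0.1 -0.6 0 0 0 0" --pt "-0.16 -0.9 0 0 0 0" --pt "-0.2 -1.15 0 0 0 0" --pt "-0.24 -1.35 0 0 0 0" --pt "-0.24 -1.35 0 0 0 0" --pt "-0.24 -1.35 0 0 0 0"

```text
time_s: 21.55
tcp_pos: [0.559, -0.018, 0.2726]
eef_rot: [0.028, 0.942, -0.084, 0.325]
wrist_force: [-0.4, -0.3, -2.1]
gripper_width: 0.0161
grasp_force: 98.2
```

```bash
python3 -c "from h import *;rep()"
```

```text
21.55 [ 0.55899237 -0.01795857  0.27259521] fork box mm [ 31.54 -91.32  86.79] Fbox [-0.3 -0.3 -2.1] [0.02 0.38 0.01] [-0.122 -0.065  2.118 -0.081  0.427  1.689] rot [-0.05  0.07 -0.02]
```

Emit:
arm_command --pt "0 0 -0.1 0 0 0" --pt "0 0 -0.2 0 0 0" --pt "0 0 -0.3 0 0 0" --pt "0 0 -0.35 0 0 0" --pt "0 0 -0.35 0 0 0"

```text
time_s: 22.05
tcp_pos: [0.559, -0.018, 0.2691]
eef_rot: [0.028, 0.942, -0.084, 0.325]
wrist_force: [0.5, 0.7, -0.8]
gripper_width: 0.0159
grasp_force: 98.3
```

```bash
python3 -c "from h import *;rep()"
```

```text
22.05 [ 0.5590107  -0.01795897  0.26911842] fork box mm [ 31.55 -91.35  83.31] Fbox [ 0.3  0.8 -0.8] [ 0.11  0.36 -0.01] [-0.122 -0.06   2.12  -0.082  0.42   1.69 ] rot [-0.04  0.06 -0.03]
```

Emit:
arm_command --pt "0.7 -0.12 0 0 0 0" --pt "1.6 -0.28 0 0 0 0" --pt "2.5 -0.44 0 0 0 0" --pt "2.5 -0.44 0 0 0 0" --pt "2.5 -0.44 2 0 0 0" --pt "2.5 -0.44 5 0 0 0" --pt "2.5 -0.44 9 0 0 0" --pt "2.5 -0.44 9 0 0 0"

```text
time_s: 22.85
tcp_pos: [0.586, -0.0226, 0.367]
eef_rot: [0.029, 0.939, -0.084, 0.331]
wrist_force: [0.5, -0.1, 0.2]
gripper_width: 0.0155
grasp_force: 98.4
```

Run:
```python
from h import *
s,p,r=rep()
q=[0,.993,.116,.001];rt=R.from_quat([.993,.116,.001,0])
print(move(p,r,np.array([.6077,-.2718,.1797]),rt))
f=cv2.cvtColor(arm.grab_frame("side"),cv2.COLOR_RGB2BGR);cv2.imwrite("pics/side8.png",f)
f=cv2.cvtColor(arm.grab_frame("top"),cv2.COLOR_RGB2BGR);cv2.imwrite("pics/top8.png",f)
```

```text
22.85 [ 0.58597509 -0.02261578  0.36703896] fork box mm [ 61.49 -91.03 181.54] Fbox [0.5 0.  0.2] [ 0.03  0.35 -0.06] [-0.125 -0.113  1.992 -0.058  0.586  1.661] rot [ 0.06  0.85 -0.03]
[2.17, -24.92, -18.73, -0.15, 4.87, 2.83]
```

Emit:
arm_command --pt "0.5 -4 0 0 0.5 0.3" --pt "1 -8 -1 0 1.2 0.7" --pt "1.5 -12.5 -3 0 2 1.2" --pt "2 -17 -6 -0.1 2.8 1.7" --pt "2.4 -21 -8 -0.1 3.6 2.2" --pt "2.4 -24 -9 -0.15 4.4 2.7" --pt "2.4 -24.9 -12 -0.15 4.77 2.83" --pt "2.4 -24.9 -15 -0.15 4.77 2.83" --pt "2.4 -24.9 -16.5 -0.15 4.77 2.83" --pt "2.4 -24.9 -16.5 -0.15 4.77 2.83"

```text
time_s: 23.95
tcp_pos: [0.6061, -0.2703, 0.189]
eef_rot: [-0.002, 0.993, 0.116, -0.002]
wrist_force: [-1.0, -0.3, -1.8]
gripper_width: 0.0157
grasp_force: 98.4
```

Run:
```python
from h import *
s,p,r=rep();print(r.as_matrix().round(3))
print(move(p,r,np.array([.6077,-.2718,.1787]),R.from_quat([.993,.116,.001,0])))
```

```text
23.95 [ 0.60607339 -0.27029909  0.18895722] fork box mm [  10.84 -370.39   30.15] Fbox [-1.  -0.5 -1.8] [ 0.    0.03 -0.01] [-0.5    0.363  1.755  0.     1.03   0.837] rot [  0.83 -38.5  -22.75]
[[ 0.973  0.231 -0.005]
 [ 0.231 -0.973  0.003]
 [-0.004 -0.004 -1.   ]]
[0.16, -0.15, -1.03, -0.02, -0.05, -0.0]
```

Now down gently to the touch, then release.

Emit:
arm_command --pt "0 0 -0.4 0 -0.05 0" --pt "0 0 -0.8 0 -0.05 0" --pt "0 0 -0.8 0 -0.05 0" --pt "0 0 -0.8 0 -0.05 0"

```text
time_s: 24.35
tcp_pos: [0.6083, -0.2714, 0.1872]
eef_rot: [0.002, 0.993, 0.116, 0.005]
wrist_force: [0.5, -0.6, -1.3]
gripper_width: 0.0156
grasp_force: 98.4
```

Emit:
arm_command --pt "0 0 -0.1 0 0 0" --pt "0 0 -0.2 0 0 0" --pt "0 0 -0.2 0 0 0"

```text
time_s: 24.65
tcp_pos: [0.6079, -0.2713, 0.184]
eef_rot: [0.001, 0.993, 0.116, 0.005]
wrist_force: [0.1, -0.6, -2.0]
gripper_width: 0.0161
grasp_force: 98.4
```

Emit:
arm_command --pt "0 0 -0.05 0 0 0" --pt "0 0 -0.1 0 0 0" --pt "0 0 -0.1 0 0 0"

```text
time_s: 24.95
tcp_pos: [0.6079, -0.2714, 0.1828]
eef_rot: [0.001, 0.993, 0.116, 0.005]
wrist_force: [-0.7, -0.2, -1.7]
gripper_width: 0.0155
grasp_force: 98.4
```

Emit:
arm_command --pt "0 0 -0.1 0 0 0" --pt "0 0 -0.2 0 0 0" --pt "0 0 -0.2 0 0 0"

```text
time_s: 25.25
tcp_pos: [0.6079, -0.2713, 0.1807]
eef_rot: [0.001, 0.993, 0.116, 0.004]
wrist_force: [-0.1, -0.2, -0.5]
gripper_width: 0.0156
grasp_force: 98.4
```

Emit:
arm_command --pt "0 0 -0.1 0 0 0" --pt "0 0 -0.15 0 0 0" --pt "0 0 -0.15 0 0 0" --pt "0 0 -0.15 0 0 0"

```text
time_s: 25.65
tcp_pos: [0.6079, -0.2714, 0.1795]
eef_rot: [0.001, 0.993, 0.116, 0.005]
wrist_force: [0.4, -0.0, -1.5]
gripper_width: 0.0155
grasp_force: 98.4
```

Emit:
arm_command --pt "0 0 -0.08 0 0 0" --pt "0 0 -0.08 0 0 0" --pt "0 0 -0.08 0 0 0"

```text
time_s: 25.95
tcp_pos: [0.608, -0.2714, 0.1789]
eef_rot: [0.001, 0.993, 0.116, 0.005]
wrist_force: [-0.4, 0.5, 0.5]
gripper_width: 0.0161
grasp_force: 98.6
```

Emit:
arm_command --pt "0 0 0 0 0 0" --pt "0 0 0 0 0 0" --pt "0 0 0 0 0 0" --pt "0 0 0 0 0 0" --pt "0 0 0 0 0 0" --hand 0.3

```text
time_s: 26.45
tcp_pos: [0.608, -0.2714, 0.1788]
eef_rot: [0.001, 0.993, 0.116, 0.005]
wrist_force: [0.1, -0.8, 0.2]
gripper_width: 0.0556
grasp_force: 0.0
```

Emit:
arm_command --pt "0 0 1 0 0 0" --pt "0 0 4 0 0 0" --pt "0 0 8 0 0 0" --pt "0 0 12 0 0 0" --pt "-2 4 16 0 0 0" --pt "-4 9 18 0 0 0" --pt "-4 9 18 0 0 0" --pt "-4 9 18 0 0 0"

```text
time_s: 27.25
tcp_pos: [0.5677, -0.1798, 0.3611]
eef_rot: [0.002, 0.993, 0.117, 0.006]
wrist_force: [-0.6, -0.6, 0.4]
gripper_width: 0.0558
grasp_force: 0.0
```

Run:
```python
from h import *
s,p,r=state();print(s["time_s"],p,s["gripper_width"])
for n in("top","side"):
    f=cv2.cvtColor(arm.grab_frame(n),cv2.COLOR_RGB2BGR);cv2.imwrite(f"pics/{n}9.png",f)
    h=cv2.cvtColor(f,cv2.COLOR_BGR2HSV)
    m=cv2.inRange(h,(3,90,60),(22,255,255))
    x0,x1,y0,y1=(275,300,158,205) if n=="top" else (245,300,222,255)
    q=np.argwhere(m[y0:y1,x0:x1])[:,::-1]+[x0,y0]
    print(n,"handle",len(q),q.mean(0) if len(q) else 0)
    # knob: dark pixels
    x0,x1,y0,y1=(160,190,190,230) if n=="top" else (215,255,135,165)
    g=f[y0:y1,x0:x1].max(2);k=(g<40).astype(np.uint8)
    c=cv2.connectedComponentsWithStats(k)
    for st,ce in zip(c[2][1:],c[3][1:]):
        if st[4]>15: print(n,"knob",st,ce+[x0,y0],ray(n,ce+[x0,y0],.103),cv2.minAreaRect(np.argwhere(k)[:,::-1].astype(np.float32)))
```

```text
27.25 [ 0.56767805 -0.17983354  0.36113967] 0.05579317272945608
top handle 133 [285.18796992 179.53383459]
top knob [  8  10   9  18 122] [172.01639344 207.6557377 ] [[0.53155926 0.07403768 0.103     ]] ((12.0, 18.5), (17.0, 8.0), 90.0)
side handle 260 [271.75384615 238.19230769]
side knob [ 11   0  29  30 491] [244.67413442 148.52749491] [[0.56500621 0.06315451 0.103     ]] ((25.0, 14.5), (29.0, 28.0), 90.0)
```

```bash
cat >> h.py <<'E'
def RL(t): # tool down, aligned with box, lid tilted t deg (-y end up)
    z=R.from_euler('z',BA,degrees=True);return z*R.from_euler('x',-t,degrees=True)*z.inv()*RB(0)
E
python3 - <<'E'
from h import *
s,p,r=state();rt=RL(3.2);P=np.array([.533,.079,.1025])-rt.apply([0,0,.155])
print(p,P,move(p,r,P,rt),s["joint_positions"].round(2))
E
```

```text
[ 0.56791522 -0.18153801  0.35854887] [0.5345322  0.08751559 0.25725832] [-3.34, 26.91, -10.13, -0.38, 0.05, -2.95] [-0.4   0.04  1.82  0.    1.27  0.94]
```

Emit:
arm_command --pt "-0.5 4.5 -0.5 0 0 -0.5" --pt "-1.2 9 -1 -0.1 0 -1" --pt "-1.8 13.5 -1 -0.2 0 -1.5" --pt "-2.4 18 -2 -0.3 0 -2" --pt "-3 22.5 -3 -0.38 0.05 -2.6" --pt "-3.3 26.9 -4 -0.38 0.05 -2.95" --pt "-3.3 26.9 -7 -0.38 0.05 -2.95" --pt "-3.3 26.9 -8 -0.38 0.05 -2.95" --pt "-3.3 26.9 -8 -0.38 0.05 -2.95" --pt "-3.3 26.9 -8 -0.38 0.05 -2.95" --hand 0.3

```text
time_s: 28.35
tcp_pos: [0.5356, 0.0865, 0.2786]
eef_rot: [0.028, 0.996, -0.09, -0.003]
wrist_force: [0.3, -0.4, 1.4]
gripper_width: 0.0554
grasp_force: 0.0
```

Run:
```python
from h import *
s,p,r=state();rt=RL(3.2);P=np.array([.533,.079,.1025])-rt.apply([0,0,.155])
print(p,P,move(p,r,P,rt),s["joint_positions"].round(2),s["wrist_force"])
```

```text
[0.53555678 0.08645601 0.27862153] [0.5345322  0.08751559 0.25725832] [-0.1, 0.11, -2.14, 0.0, -0.0, 0.02] [ 0.07  0.01  2.   -0.06  1.15  1.85] [ 0.32602719 -0.39746419  1.44137037]
```

Emit:
arm_command --pt "-0.1 0.1 -0.7 0 0 0" --pt "-0.1 0.1 -1.4 0 0 0" --pt "-0.1 0.1 -1.8 0 0 0" --pt "-0.1 0.1 -2.1 0 0 0" --pt "-0.1 0.1 -2.1 0 0 0" --pt "-0.1 0.1 -2.1 0 0 0"

```text
time_s: 28.95
tcp_pos: [0.534, 0.0887, 0.2578]
eef_rot: [0.028, 0.996, -0.089, -0.002]
wrist_force: [0.3, 1.0, 0.5]
gripper_width: 0.0558
grasp_force: 0.0
```

Emit:
arm_command --pt "0 0 0 0 0 0" --pt "0 0 0 0 0 0" --pt "0 0 0 0 0 0" --pt "0 0 0 0 0 0" --pt "0 0 0 0 0 0" --pt "0 0 0 0 0 0" --pt "0 0 0 0 0 0" --hand -1 --newtons 40

```text
time_s: 29.65
tcp_pos: [0.5341, 0.0887, 0.258]
eef_rot: [0.028, 0.996, -0.089, -0.002]
wrist_force: [-0.8, 1.0, 2.5]
gripper_width: 0.0152
grasp_force: 41.9
```

```bash
python3 -c "from h import *;rep()"
```

```text
29.65 [0.53405869 0.08868899 0.25804042] fork box mm [-130.73    0.24   98.96] Fbox [-1.   0.9  2.5] [ 0.19  0.04 -0.01] [ 0.076  0.029  2.012 -0.06   1.115  1.852] rot [ -3.71 -37.87   1.09]
```

Run:
```python
from h import *
s,p,r=state();ax=b2w([1,0,0])-b2w([0,0,0]);ax/=np.linalg.norm(ax)
W=b2w([0,102,72]);
for t in(1,2,3,4,5,6,7,8):
    q=R.from_rotvec(-np.radians(t)*ax);P=W+q.apply(p-W);print(t,np.round((P-p)*100,2),np.round(q.as_rotvec(degrees=True)/8,3))
z=R.from_euler('z',BA,degrees=True)
d=z.apply(R.from_euler('x',-10.2,degrees=True).apply([0,-1,0]));print("pull 15mm cm",d*1.5)
```

```text
1 [0.06 0.32 0.16] [-0.123  0.022 -0.   ]
2 [0.12 0.64 0.31] [-0.246  0.044 -0.   ]
3 [0.17 0.97 0.46] [-0.369  0.066 -0.   ]
4 [0.23 1.3  0.6 ] [-0.492  0.089 -0.   ]
5 [0.29 1.63 0.74] [-0.615  0.111 -0.   ]
6 [0.35 1.96 0.87] [-0.738  0.133 -0.   ]
7 [0.41 2.3  0.99] [-0.861  0.155 -0.   ]
8 [0.47 2.64 1.11] [-0.984  0.177 -0.   ]
pull 15mm cm [-0.26142904 -1.45296149  0.26562711]
```

Emit:
arm_command --pt "0.03 0.16 0.08 -0.06 0.01 0" --pt "0.06 0.32 0.16 -0.123 0.022 0" --pt "0.09 0.48 0.24 -0.185 0.033 0" --pt "0.12 0.64 0.31 -0.246 0.044 0" --pt "0.15 0.8 0.39 -0.31 0.055 0" --pt "0.17 0.97 0.46 -0.369 0.066 0" --pt "0.17 0.97 0.46 -0.369 0.066 0" --pt "0.17 0.97 0.46 -0.369 0.066 0" --newtons 70

```text
time_s: 30.45
tcp_pos: [0.5357, 0.0984, 0.2623]
eef_rot: [0.054, 0.995, -0.089, -0.004]
wrist_force: [0.3, 1.2, -1.4]
gripper_width: 0.0141
grasp_force: 72.4
```

```bash
python3 -c "from h import *;rep()"
```

```text
30.45 [0.53565469 0.09839094 0.26229792] fork box mm [-130.92    1.72  103.92] Fbox [ 0.1  1.2 -1.4] [ 0.43 -0.24 -0.09] [ 0.103  0.036  1.998 -0.115  1.14   1.901] rot [ -0.86 -38.37   2.08]
```

Emit:
arm_command --pt "0.03 0.16 0.07 -0.06 0.01 0" --pt "0.06 0.33 0.14 -0.123 0.022 0" --pt "0.09 0.5 0.21 -0.185 0.033 0" --pt "0.12 0.66 0.28 -0.246 0.044 0" --pt "0.15 0.83 0.35 -0.31 0.055 0" --pt "0.18 0.99 0.41 -0.369 0.066 0" --pt "0.21 1.16 0.47 -0.43 0.077 0" --pt "0.24 1.33 0.53 -0.492 0.089 0" --pt "0.24 1.33 0.53 -0.492 0.089 0" --pt "0.24 1.33 0.53 -0.492 0.089 0"

```text
time_s: 31.45
tcp_pos: [0.538, 0.1117, 0.2676]
eef_rot: [0.089, 0.992, -0.089, -0.008]
wrist_force: [0.9, 0.2, -0.4]
gripper_width: 0.014
grasp_force: 72.4
```

Run:
```python
from h import *
rep()
for n in("top","side"):
    cv2.imwrite(f"pics/{n}10.png",cv2.cvtColor(arm.grab_frame(n),cv2.COLOR_RGB2BGR))
```

```text
31.45 [0.53804307 0.11166207 0.26760355] fork box mm [-130.95    4.18  110.83] Fbox [ 0.9  0.4 -0.4] [ 0.4  -0.14  0.02] [ 0.138  0.048  1.977 -0.183  1.178  1.963] rot [  2.95 -39.     3.41]
```

Emit:
arm_command --pt "-0.04 -0.24 0.04 0 0 0" --pt "-0.09 -0.48 0.09 0 0 0" --pt "-0.13 -0.73 0.13 0 0 0" --pt "-0.13 -0.73 0.13 0 0 0" --pt "-0.13 -0.73 0.13 0 0 0"

```text
time_s: 32.05
tcp_pos: [0.5366, 0.1038, 0.2688]
eef_rot: [0.089, 0.992, -0.089, -0.008]
wrist_force: [-0.4, -1.3, -0.0]
gripper_width: 0.0144
grasp_force: 72.3
```

```bash
python3 -c "from h import *;rep()"
```

```text
32.05 [0.5365882  0.10384919 0.26880605] fork box mm [-131.11   -3.87  112.12] Fbox [-0.2 -1.4 -0. ] [ 0.07  0.01 -0.07] [ 0.125  0.039  1.984 -0.185  1.179  1.951] rot [  2.99 -39.05   3.46]
```

Emit:
arm_command --pt "-0.04 -0.24 0.04 0 0 0" --pt "-0.09 -0.48 0.09 0 0 0" --pt "-0.14 -0.76 0.14 0 0 0" --pt "-0.14 -0.76 0.14 0 0 0" --pt "-0.14 -0.76 0.14 0 0 0"

```text
time_s: 32.55
tcp_pos: [0.5352, 0.0966, 0.2702]
eef_rot: [0.089, 0.992, -0.089, -0.008]
wrist_force: [0.0, 0.5, -1.6]
gripper_width: 0.0142
grasp_force: 72.1
```

```bash
python3 -c "from h import *;rep()"
```

```text
32.55 [0.53523438 0.09661223 0.27015708] fork box mm [-131.11  -11.1   113.42] Fbox [-0.1  0.4 -1.6] [ 0.21 -0.03  0.06] [ 0.112  0.031  1.989 -0.185  1.178  1.937] rot [  2.94 -39.02   3.43]
```

Emit:
arm_command --pt "-0.02 -0.08 0.02 0 0 0" --pt "-0.02 -0.08 0.3 0 0 0" --pt "-0.02 -0.08 0.6 0 0 0" --pt "-0.02 -0.08 0.8 0 0 0" --pt "-0.02 -0.08 0.8 0 0 0"

```text
time_s: 33.05
tcp_pos: [0.5354, 0.096, 0.279]
eef_rot: [0.088, 0.992, -0.089, -0.007]
wrist_force: [-0.2, 0.3, -2.3]
gripper_width: 0.014
grasp_force: 72.1
```

```bash
python3 -c "from h import *;rep()"
```

```text
33.05 [0.5353501  0.09598721 0.27897261] fork box mm [-130.65  -11.66  122.08] Fbox [-0.3  0.2 -2.3] [ 0.17 -0.01 -0.02] [ 0.111  0.02   1.984 -0.184  1.193  1.933] rot [  2.94 -38.94   3.41]
```

Emit:
arm_command --pt "0 0 0.5 0 0 0" --pt "0 0 1 0 0 0" --pt "0 0 1.5 0 0 0" --pt "0 0 2 0 0 0" --pt "0 0 2 0 0 0"

```text
time_s: 33.55
tcp_pos: [0.5355, 0.096, 0.2996]
eef_rot: [0.088, 0.992, -0.089, -0.007]
wrist_force: [0.6, -0.3, -1.9]
gripper_width: 0.0143
grasp_force: 72.1
```

```bash
python3 -c "from h import *;rep()"
```

```text
33.55 [0.53550497 0.09595306 0.29960553] fork box mm [-130.34  -11.63  142.61] Fbox [ 0.6 -0.2 -1.9] [0.16 0.03 0.02] [ 0.111 -0.004  1.97  -0.181  1.229  1.926] rot [  2.93 -38.88   3.41]
```

Run:
```python
from h import *
s,p,r=state();print(move(p,r,np.array([.50,.35,.26]),RL(0)))
```

```text
[-3.55, 25.4, -3.96, 1.25, -0.21, 0.01]
```

Emit:
arm_command --pt "0 0 2 0 0 0" --pt "0 0 4 0 0 0" --pt "0 0 6 0 0 0" --pt "0 0 8 0 0 0" --pt "0 0 8 0 0 0"

```text
time_s: 34.05
tcp_pos: [0.5359, 0.096, 0.3819]
eef_rot: [0.088, 0.992, -0.089, -0.004]
wrist_force: [-0.1, 0.0, -2.1]
gripper_width: 0.0143
grasp_force: 72.2
```

Emit:
arm_command --pt "-0.5 3 0 0.15 -0.03 0" --pt "-1 7 0 0.35 -0.06 0" --pt "-1.6 11 0 0.6 -0.1 0" --pt "-2.2 15 -1 0.8 -0.14 0" --pt "-2.8 19 -3 1 -0.17 0" --pt "-3.3 23 -6 1.15 -0.2 0" --pt "-3.55 25.4 -9 1.25 -0.21 0" --pt "-3.55 25.4 -12 1.25 -0.21 0" --pt "-3.55 25.4 -12 1.25 -0.21 0" --pt "-3.55 25.4 -12 1.25 -0.21 0"

```text
time_s: 35.05
tcp_pos: [0.4992, 0.3495, 0.2569]
eef_rot: [0.001, 0.996, -0.089, -0.002]
wrist_force: [0.8, -0.2, -1.5]
gripper_width: 0.0142
grasp_force: 72.1
```

Run:
```python
from h import *
s,p,r=rep();print(move(p,r,np.array([.50,.35,.20]),RL(0)))
f=cv2.cvtColor(arm.grab_frame("side"),cv2.COLOR_RGB2BGR);cv2.imwrite("pics/side11.png",f)
```

```text
35.05 [0.49922744 0.34953365 0.25693267] fork box mm [-211.95  259.12   98.07] Fbox [ 0.8 -0.1 -1.5] [ 0.05 -0.01 -0.07] [ 0.523  0.171  1.86  -0.     1.116  2.272] rot [ -6.61 -37.64   0.09]
[0.08, 0.05, -5.69, 0.02, -0.03, 0.0]
```

Emit:
arm_command --pt "0 0 -2 0 0 0" --pt "0 0 -4 0 0 0" --pt "0 0 -5.5 0 0 0" --pt "0 0 -6.2 0 0 0" --pt "0 0 -6.2 0 0 0" --pt "0 0 -6.2 0 0 0"

```text
time_s: 35.7
tcp_pos: [0.5002, 0.3501, 0.1974]
eef_rot: [-0.0, 0.996, -0.089, -0.0]
wrist_force: [1.5, -1.0, -3.3]
gripper_width: 0.0139
grasp_force: 72.1
```

Emit:
arm_command --pt "0 0 -0.15 0 0 0" --pt "0 0 -0.3 0 0 0" --pt "0 0 -0.3 0 0 0"

```text
time_s: 36.0
tcp_pos: [0.4997, 0.35, 0.1935]
eef_rot: [0.0, 0.996, -0.089, -0.001]
wrist_force: [0.2, 0.2, -2.1]
gripper_width: 0.0143
grasp_force: 72.1
```

Emit:
arm_command --pt "0 0 -0.15 0 0 0" --pt "0 0 -0.3 0 0 0" --pt "0 0 -0.3 0 0 0"

```text
time_s: 36.3
tcp_pos: [0.4995, 0.3499, 0.1899]
eef_rot: [0.001, 0.996, -0.089, -0.001]
wrist_force: [-0.1, -0.4, -1.6]
gripper_width: 0.0142
grasp_force: 72.1
```

```bash
python3 -c "from h import *;rep()"
```

```text
36.3 [0.49947835 0.34985094 0.18994786] fork box mm [-211.49  259.75   30.92] Fbox [-0.1 -0.4 -1.6] [0.   0.01 0.01] [0.523 0.259 1.886 0.    0.999 2.272] rot [ -6.68 -37.53   0.06]
```

Emit:
arm_command --pt "0 0 -0.1 0 0 0" --pt "0 0 -0.2 0 0 0" --pt "0 0 -0.2 0 0 0"

```text
time_s: 36.6
tcp_pos: [0.4996, 0.3499, 0.1882]
eef_rot: [0.0, 0.996, -0.089, -0.001]
wrist_force: [0.0, 1.1, -2.0]
gripper_width: 0.0143
grasp_force: 72.2
```

Emit:
arm_command --pt "0 0 -0.1 0 0 0" --pt "0 0 -0.1 0 0 0" --pt "0 0 -0.1 0 0 0"

```text
time_s: 36.9
tcp_pos: [0.4997, 0.35, 0.1876]
eef_rot: [0.0, 0.996, -0.089, -0.001]
wrist_force: [-0.3, 0.7, -0.3]
gripper_width: 0.0147
grasp_force: 72.4
```

Emit:
arm_command --pt "0 0 -0.1 0 0 0" --pt "0 0 -0.1 0 0 0" --pt "0 0 -0.1 0 0 0"

```text
time_s: 37.2
tcp_pos: [0.4998, 0.3501, 0.1868]
eef_rot: [0.0, 0.996, -0.089, -0.001]
wrist_force: [-1.6, 1.0, 2.3]
gripper_width: 0.0141
grasp_force: 72.8
```

```bash
python3 -c "from h import *;rep()"
```

```text
37.2 [0.4997687  0.35010133 0.1867814 ] fork box mm [-211.1   260.18   27.66] Fbox [-1.8  0.7  2.3] [-0.25  0.13 -0.11] [0.523 0.264 1.886 0.    0.993 2.272] rot [ -6.72 -37.47   0.04]
```

Emit:
arm_command --pt "0 0 -0.1 0 0 0" --pt "0 0 -0.1 0 0 0"

```text
time_s: 37.4
tcp_pos: [0.4999, 0.3502, 0.1865]
eef_rot: [0.0, 0.996, -0.089, -0.001]
wrist_force: [-3.6, 0.8, 6.3]
gripper_width: 0.014
grasp_force: 73.3
```

Emit:
arm_command --pt "0 0 0 0 0 0" --pt "0 0 0 0 0 0" --pt "0 0 0 0 0 0" --newtons 20

```text
time_s: 37.7
tcp_pos: [0.4999, 0.3502, 0.1864]
eef_rot: [0.0, 0.996, -0.089, -0.001]
wrist_force: [-4.0, 0.4, 5.8]
gripper_width: 0.0142
grasp_force: 73.3
```

Emit:
arm_command --pt "0 0 0 0 0 0" --pt "0 0 0 0 0 0" --pt "0 0 0 0 0 0" --pt "0 0 0 0 0 0" --pt "0 0 0 0 0 0" --pt "0 0 0 0 0 0" --hand 0.3

```text
time_s: 38.3
tcp_pos: [0.4996, 0.3499, 0.1852]
eef_rot: [0.0, 0.996, -0.089, -0.001]
wrist_force: [-0.0, -0.1, 0.4]
gripper_width: 0.0551
grasp_force: 0.0
```

Emit:
arm_command --pt "0 0 1 0 0 0" --pt "0 0 3 0 0 0" --pt "0 0 7 0 0 0" --pt "0 0 12 0 0 0" --pt "-3 4 16 0 0 0" --pt "-7 8 18 0 0 0" --pt "-10 12 18 0 0 0" --pt "-10 12 18 0 0 0" --pt "-10 12 18 0 0 0"

```text
time_s: 39.2
tcp_pos: [0.3977, 0.4719, 0.3672]
eef_rot: [-0.001, 0.996, -0.087, -0.0]
wrist_force: [-0.4, -0.1, 0.1]
gripper_width: 0.0554
grasp_force: 0.0
```

Run:
```python
from h import *
s,p,r=rep();print(s["gripper_width"])
ims=[]
for n in("top","side"):
    f=cv2.cvtColor(arm.grab_frame(n),cv2.COLOR_RGB2BGR);cv2.imwrite(f"pics/{n}12.png",f)
    f0=cv2.imread(f"pics/{n}0.png")
    h=cv2.cvtColor(f,cv2.COLOR_BGR2HSV);h0=cv2.cvtColor(f0,cv2.COLOR_BGR2HSV)
    for nm,lo,hi in(("blue",(100,150,80),(125,255,255)),("green",(60,100,40),(85,255,255)),("orange",(8,170,110),(18,255,255))):
        for q in(h0,h):
            m=cv2.inRange(q,lo,hi);m[:110]=0;m[:,:200]=0;m[:,430:]=0;a=np.argwhere(m);print(n,nm,len(a),a.mean(0).round(1))
    x0,x1,y0,y1=(50,150,150,290) if n=="top" else (200,330,70,175)
    d=f[y0:y1,x0:x1];hh=h[y0:y1,x0:x1];m=cv2.inRange(hh,(0,90,20),(14,255,140))
    c=cv2.connectedComponentsWithStats(m);
    for st,ce in zip(c[2][1:],c[3][1:]):
        if st[4]>100: print(n,"brown",st,ce+[x0,y0],ray(n,ce+[x0,y0],.008))
    ims.append(f)
```

```text
39.2 [0.39769617 0.47191973 0.36724976] fork box mm [-333.03  361.93  208.06] Fbox [-0.4 -0.2  0.1] [-0.03  0.01 -0.02] [7.830e-01 7.800e-02 1.764e+00 1.000e-03 1.299e+00 2.528e+00] rot [ -6.75 -37.42  -0.23]
0.05535065319349029
top blue 922 [204.9 368.6]
top blue 923 [204.9 368.6]
top green 859 [136.1 262. ]
top green 854 [136.1 262.1]
top orange 111 [179.6 285.5]
top orange 109 [179.7 285.2]
top brown [   9   47   64   43 1824] [ 90.29550439 218.14035088] [[0.50271772 0.34907092 0.008     ]]
side blue 1277 [317.  271.7]
side blue 1283 [317.  271.8]
side green 811 [214.7 312.2]
side green 814 [214.7 312.2]
side orange 137 [237.  271.4]
side orange 138 [236.5 272.2]
side brown [  7  34  34  32 697] [223.23816356 118.37159254] [[0.49978103 0.35993618 0.008     ]]
```

The lid lies flat at about (0.50, 0.35). The lifter is on the cabinet top, the racket and ashtray read the same as at the start, and the gripper is clear. I'm handing in.

```bash
python3 -c "from rig import arm;print(arm.finish_job())"
```

```text
the job is handed in; nothing more can be done
None
```

The job is handed in, with no verdict returned: the bar was freed with the lifter, the lifter laid down, and the lid set flat on the clear top left of the box (knob-up inferred from the level placing) at about 39 s; the racket and ashtray had not moved, and the phone stand was not re-measured, though the arm stayed clear of it.

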